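# Clamp a spectacle front in the quick-release vise

### The arm

A 6-joint arm with a two-finger parallel gripper is mounted at the origin on the work surface. World frame = base frame: x ahead of the robot, y to its left, z up, the work surface at z = 0. Lengths are in m, angles in rad, forces in N, time in s.
With the tool pointing down it reaches from about 0.25 to 0.775 m from the base axis. Payload 4 kg.
Tool frame: the origin (TCP) lies on the centre line of the jaws, within the pads' length; the fingertips stand 8 mm ahead of it and the grasp point (between the pads) lies 11 mm behind it; y points along the fingers, x is the direction in which the jaws open and shut, and the axes are right-handed (so a half turn about y gives the same grasp; the last joint's range is limited). The gripper opens to 94 mm and grips with 3 to 60 N. Pads are 16 mm wide; open, the fingers measure 119 mm over their backs; the gripper's body (75 mm by 177 mm) begins 78 mm behind the grasp point.
Start: joints at [1.004, 0.087, 1.371, -0, 1.684, -0.103], TCP at [0.246, 0.492, 0.214] pointing down, gripper open.
Joint ranges: [-3.1, 3.1], [-0.76, 2.03], [0.27, 2.55], [-1.08, 4.22], [0.17, 2.65], [-2.57, 2.57]. Speed limits (rad/s): [2.79, 2.79, 3.14, 3.14, 3.14, 3.14].

### API

Orientations are given as [roll, pitch, yaw] about the fixed x, y, z axes, in that order (R = Rz(yaw) Ry(pitch) Rx(roll)).
In Python, from bench import robot gives the robot as it stands.
- The arm moves only by the tool step_arm, never from a script. Its argument "commands" is a list of rows, each an object with "xyz": the shift along the world's x, y, z in m, a list of three; "twist": the turn, a rotation vector about the world's x, y, z in degrees, a list of three. In form: [{"xyz": [tx, ty, tz], "twist": [ax, ay, az]}, ...]. A call has 1 to 12 rows; each row is the pose to reach, as a shift and turn from the pose commanded when the call began; what a row does not reach only later rows make up. A row lasts 1/12 s, in which the tool goes at most 41.7 mm and 7.16 degrees, less where a joint would pass 70% of its speed; a pose out of reach is approached as far as the arm can. A call with a gripper value outside its range is refused whole. "fingers" is the closure in counts, from 0 (fully open) to 255 (shut), set as the call begins (left out, the last holds). The fingers move at their own pace and stop on an object; the grip force is fixed at half the most. Time passes only in rows, so rows that repeat a pose let the fingers close. It gives the time, the measured TCP pose, the force and the opening at its end, in the units of the state.
- robot.get_obs(): the state, without advancing time (a new reading comes with each control period).
- robot.snapshot(name): name is "scene" or "top" or "wrist"; returns (picture, depth): 480x640x3 uint8, red, green, blue; 480x640 float32, m along the optical axis (not along the pixel's ray), 0 where there is no reading.
- robot.camera_info(name): a dict with "fx", "fy", "cx", "cy" (pixels), "k1" (the pictures are not rectified: a ray, as slopes to the right and down, at radius r is drawn at 1 + k1 r^2 times it, then the intrinsics apply), "R" (3x3) and "t" (3): a world point X has camera coordinates R X + t. Camera axes: x right, y down, z forward; pixel columns grow to the right and rows downward; lengths in m; the calibration is good to about 2 mm. A picture is of the moment at which its call begins: read the wrist's pose just before it. camera_info takes no time and is no camera call; for the wrist camera it gives the pose at the moment of the call.
- robot.close_job(): hands the job in, once; it reports no verdict.
The state is a dict: "time": time; "joint_positions": joint angles; "qvel": joint speeds; "joint_torque": joint torques, N m; "tool_pos": TCP position; "ee_rot": TCP orientation; "wrist_force": force on the tool from outside, world axes, zero at the start; "wrist_torque": the same for the moment, N m; "width": finger opening in m.
Only numpy, scipy, OpenCV 4.12 (cv2) and the standard library are available. Lean on these libraries where they do the work, as an engineer would, in place of code of your own. Each camera call takes 0.05 s, during which the arm holds its last target.

### The job

Clamp the blue acetate frame front, which stands on the step of the vise's rear soft jaw, ready for sanding. Squeeze the orange quick-release lever against the black post to free the sliding head, slide the front jaw right up to the frame and let go of the lever so that the half-nut drops in; then turn the crank clockwise until the jaw is snug and about half a turn more, so that the frame is held firmly and upright without being crushed. Leave everything else on the bench where it is.

Things in the scene. Friction and masses are not known exactly. Their poses are not given: they have to be found in the camera images.
- vise: Dark grey vise bolted to the bench. Origin on the bench; x runs along the screw from crank to rear jaw, z up, y left for someone at the crank. In this frame (mm): rear rubber jaw (120 wide, z 117-155) has its face at x=45, under it a step, top z=125, 12 deep, where the frame stands; cast jaw behind to x=89. Bed with rack x -150 to 115, 84 wide, 26 high. Screw axis y=0, z=105.
- head (a joint): How far (m) the sliding head has moved along the bed to the rear jaw, 0 to 0.085. It carries front jaw, crank, lever and post. Gap between the unpressed pad faces = 85 mm - head - 6 mm x crank/(2 pi). Locked unless the lever is squeezed, then slides with about 2 N. Let go, the half-nut drops into the nearest rack tooth (6 mm apart), shifting the head up to 3 mm either way; 0.6 mm of play.
- lever (a joint): Orange quick-release lever (blade 22 wide along x, 6 thick, 46 tall), hinged along x at its foot, left of the black post. 0 = let go, leaning 0.30 rad outward from the post; 0.30 = squeezed, upright; head free above about 0.15. Spring-returned, 10 to 15 N. If it comes back only to about 0.12 the half-nut sits on a tooth's crest: it drops in, the head giving way up to 4 mm, as the screw tightens.
- grip_mid (a point): Point to squeeze, on the head, 212 mm above the bench; axes as the vise's. Rigid black post: 24 along x, 12 thick, outer face 19.5 mm to the right (-y), top 15 mm above this point, foot 35 mm below it on a bracket that juts out over the crank. The lever's outer face is 19.5 mm to the left when squeezed; let go, 29 mm at this height, 33 at its top.
- crank (a joint): Angle (rad) of the steel crank on the screw's front end: 0 = knob straight above the screw axis, growing clockwise as seen from the crank end (at pi/2 the knob is at -y). Clockwise drives the front jaw forward, 6 mm per turn, and the crank with it. Stays where left; about 3 N at the knob turns it. Crank radius 50 mm. Stops at -5 and 26.
- knob_mid (a point): Middle of the black crank knob: 22 mm across, 40 long, axis along the screw, free to spin on its pin, so one grasp can follow it right round. The crank arm's face is 24 mm from here towards the jaw. Bracket, post and lever overhang to within 10 to 20 mm of here (z 169-227), so an upright gripper strikes them: lean it back 25 to 45 degrees, away from the jaw. Height 55 to 155 mm.
- pad_face (a point): Middle of the clamping face of the front jaw's rubber pad (120 wide, 28 high, 12 thick, z 127 to 155); axes as the vise's. The rubber yields about 1 mm per 12 N, up to 6 mm. Behind it the steel jaw plate, 12 thick, then the head, 38 thick, 96 wide, top z=153. When not pressed it is 126 mm in +x from the knob's middle.
- jaw_pad: The front rubber pad itself; origin on the screw axis at its back face, axes as the vise's.
- frame: Blue acetate spectacle front without temples, 142 mm wide (y), 8 thick (x), 48 high (z), about 35 g; stands upright on its lower rims on the rear jaw's step, its back to the rear soft jaw. Origin: middle of its underside. Half a turn past snug holds it with about 30 N; more than a full turn past snug crushes it.
- caliper: Steel bow-legged lens caliper lying flat beside the vise, 130 x 65 x 13 mm. Bystander.
- file: Flat file with a wooden handle, 190 mm, lying beside the vise. Bystander.
- sanding_cone: Grey rubber sanding cone on a steel foot, 64 mm wide, 95 mm tall. Bystander.
- blocked_lens: Clear round lens, 70 mm, with a red plastic block on top, 34 mm tall. Bystander.
- screwdriver: Screwdriver, 150 mm, lying on the bench. Bystander.
- cleaner: Pale bottle of lens cleaner with a blue cap, 52 mm wide, 130 mm tall. Bystander.
Not all that is in view belongs to the job. There is more than one size of the frame; the one meant has the size given above.

How it is judged:
On the way, in this order (a step that is already met when the one before it is completed fails the run):
1. the lever is squeezed and the front jaw has been slid to within 10 mm of the frame (value of joint lever above 0.15 rad and x of pad_face in the frame of vise above 0.027 m), for 0.1 s.
2. the lever is let go and the half-nut has dropped in, the jaw still within 14 mm of the frame (value of joint lever below 0.06 rad and x of pad_face in the frame of vise above 0.023 m), for 0.05 s.
3. the screw has drawn the pad firmly against the frame (over 18 N) (contact force between frame and jaw_pad above 18 N and value of joint lever below 0.06 rad), for 0.2 s.
At the end, for the whole second after the job is handed in: The frame is clamped between the soft jaws with 18 to 75 N, upright within 7 degrees, still on the step (height within 5 mm) and within 25 mm of the vise's centre line, at rest, and the release lever is let go with the half-nut engaged (all of step 3 and contact force between frame and jaw_pad below 75 N and angle between frame's own z axis and vertical below 0.12 rad and z of frame in the frame of vise between 0.12 and 0.13 m and y of frame in the frame of vise between -0.025 and 0.025 m and linear speed of frame below 0.01 m/s); the robot touches nothing.
It fails at once if the frame is crushed (over 85 N) (contact force between frame and jaw_pad above 85 N).
It fails at once if a bystander on the bench is pushed more than 30 mm (distance of any of caliper, file, sanding_cone, blocked_lens, screwdriver, cleaner from where it was at the start of the episode above 0.03 m).
It also fails if it takes over 54 s, if anything falls off the work surface, if the arm or the gripper's body presses on something with over 40 N, if the wrist force passes 120 N, or if a joint passes its speed limit or range.

## Working session

There is one attempt and no reset: what is moved stays moved. The work goes in short steps, Python scripts to look and compute and a tool call to move; the robot and the scene stay as the last step left them, time stands still between calls to the robot, and variables do not carry over. Pictures are saved under pics/ and viewed, and the job is handed in when it is done.

Besides the shell and the picture viewer there is one more tool, called after "Request:" as name([rows], argument=value, ...), one row to a line, values as JSON. step_arm: Moves the arm, as the interface text tells. Its arguments: {"type":"object","properties":{"commands":{"type":"array"},"fingers":{"type":"number"}},"required":["commands"]}

```bash
ls; mkdir -p pics
python3 - <<'E'
from bench import robot
import cv2, numpy as np
o=robot.get_obs()
for k,v in o.items(): print(k,np.round(v,4))
for n in ("scene","top"):
    p,d=robot.snapshot(n)
    cv2.imwrite(f"pics/{n}0.png",p[:,:,::-1]); np.save(f"pics/{n}0.npy",d)
    c=robot.camera_info(n); print(n,{k:np.round(v,4).tolist() for k,v in c.items()})
E
```

```text
pics
time 0.0
joint_positions [ 1.0039  0.0879  1.3722 -0.      1.6836 -0.1031]
qvel [ 0.0012 -0.0017 -0.      0.0007 -0.0022 -0.0008]
joint_torque [-6.00000e-04 -3.40178e+01 -3.02425e+01  7.18000e-02  3.31000e-02
 -2.00000e-04]
tool_pos [0.2458 0.4915 0.2123]
ee_rot [-1.5706  0.0022  1.107 ]
wrist_force [ 0.4684  0.4206 -0.0859]
wrist_torque [ 0.0115 -0.0135  0.0055]
width 0.0943
scene {'fx': 489.3814, 'fy': 489.3814, 'cx': 320.4789, 'cy': 241.8695, 'k1': 0.0302, 'R': [[-0.7745, 0.6324, -0.0138], [0.4375, 0.5198, -0.7338], [-0.4568, -0.5744, -0.6793]], 't': [0.4057, -0.1466, 1.4995]}
top {'fx': 479.8918, 'fy': 479.8918, 'cx': 326.4291, 'cy': 231.8612, 'k1': 0.0231, 'R': [[0.001, -0.9999, -0.017], [-0.996, 0.0006, -0.0893], [0.0893, 0.017, -0.9959]], 't': [0.0162, 0.5493, 1.1903]}
```

View pics/scene0.png

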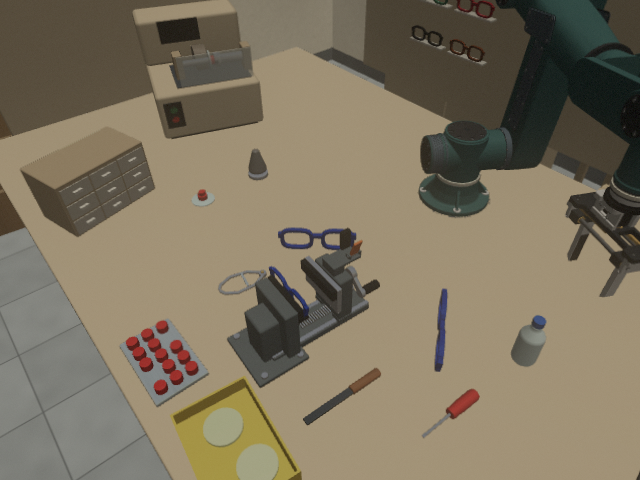

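View pics/top0.png

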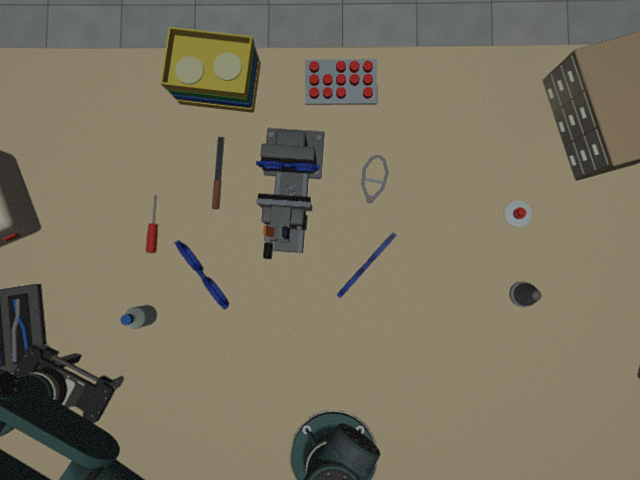

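The vise is straight ahead of the robot, around top-view pixel (285,190), with its crank towards the robot. The frame stands at (288,165) and the lever is orange at (268,231). I'll build the helpers and zoom in.

```bash
cat > h.py <<'E'
import numpy as np, cv2
from bench import robot
def K(c): return np.array([[c['fx'],0,c['cx']],[0,c['fy'],c['cy']],[0,0,1.]])
def D(c): return np.array([c['k1'],0,0,0,0.])
def slopes(c,uv):
    return cv2.undistortPoints(np.asarray(uv,float).reshape(-1,1,2),K(c),D(c)).reshape(-1,2)
def cloud(c,d):
    h,w=d.shape; v,u=np.mgrid[:h,:w]
    s=slopes(c,np.stack([u,v],-1).reshape(-1,2))
    P=np.c_[s,np.ones(len(s))]*d.reshape(-1,1)
    X=(P-np.array(c['t']))@np.array(c['R'])
    X[d.reshape(-1)<=0]=np.nan
    return X.reshape(h,w,3)
def ray(c,uv):
    s=slopes(c,uv); R=np.array(c['R']);t=np.array(c['t'])
    return -R.T@t, np.c_[s,np.ones(len(s))]@R
def onplane(c,uv,z):
    o,r=ray(c,uv); return o+r*((z-o[2])/r[:,2:3])
def proj(c,X):
    R=np.array(c['R']);rv,_=cv2.Rodrigues(R)
    return cv2.projectPoints(np.asarray(X,float).reshape(-1,1,3),rv,np.array(c['t'],float),K(c),D(c))[0].reshape(-1,2)
def crop(img,u0,u1,v0,v1,s,name):
    cv2.imwrite(name,cv2.resize(img[v0:v1,u0:u1],None,fx=s,fy=s,interpolation=cv2.INTER_NEAREST))
E
python3 - <<'E'
from h import *
for n,b in (("scene",(220,400,220,390)),("top",(235,345,115,270))):
    im=cv2.imread(f"pics/{n}0.png"); crop(im,*b,4 if n=="scene" else 3.8 and 3,f"pics/{n}0c.png")
    if n=="top":
        crop(im,240,340,120,265,4,f"pics/{n}0c.png")
c=robot.camera_info("top"); X=cloud(c,np.load("pics/top0.npy"))
for (u,v) in [(268,255),(268,245),(268,231),(285,231),(285,202),(290,170),(290,155),(265,166),(318,166),(320,140),(280,245),(299,248),(230,260)]:
    print(u,v,np.round(X[v,u],4))
print(np.nanmedian(X[260:300,380:480,2]))
c=robot.camera_info("scene"); X=cloud(c,np.load("pics/scene0.npy"))
for (u,v) in [(357,248),(372,287),(346,240),(345,258),(288,290),(330,290),(280,360)]:
    print(u,v,np.round(X[v,u],4))
E
```

```text
268 255 [0.4882 0.1551 0.0875]
268 245 [0.5124 0.1561 0.0828]
268 231 [0.5347 0.1388 0.2096]
285 231 [0.5335 0.1008 0.2229]
285 202 [0.6061 0.1086 0.1537]
290 170 [0.6878 0.101  0.1185]
290 155 [0.715  0.098  0.1539]
265 166 [0.6939 0.158  0.1344]
318 166 [0.6862 0.0331 0.1666]
320 140 [0.7901 0.0335 0.0133]
280 245 [0.5163 0.1343 0.0202]
299 248 [0.5087 0.0859 0.0209]
230 260 [ 0.479   0.2655 -0.0015]
0.0001111941291555221
357 248 [0.5368 0.1424 0.2035]
372 287 [0.5068 0.1668 0.0802]
346 240 [0.537  0.1076 0.2021]
345 258 [0.5575 0.1284 0.1763]
288 290 [0.6974 0.1102 0.1588]
330 290 [0.6281 0.1622 0.1536]
280 360 [0.7582 0.1487 0.0091]
```

View pics/scene0c.png

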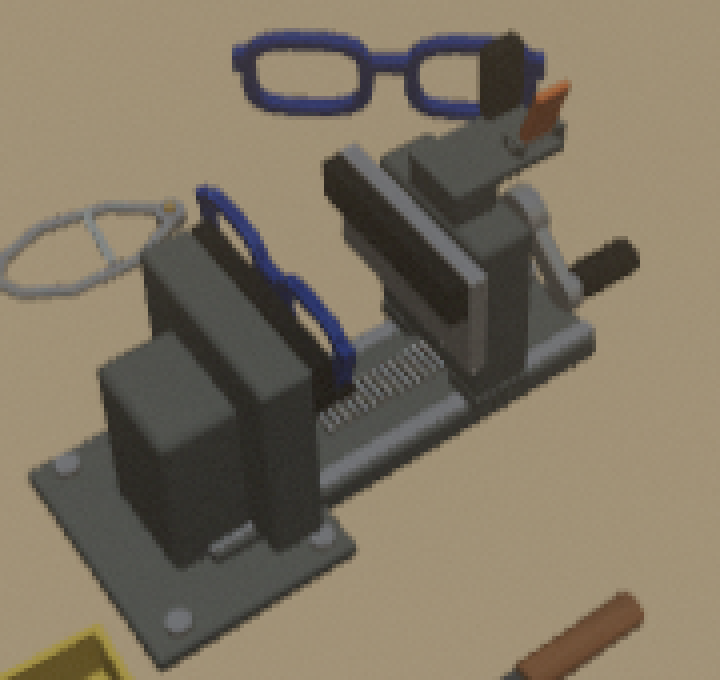

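View pics/top0c.png

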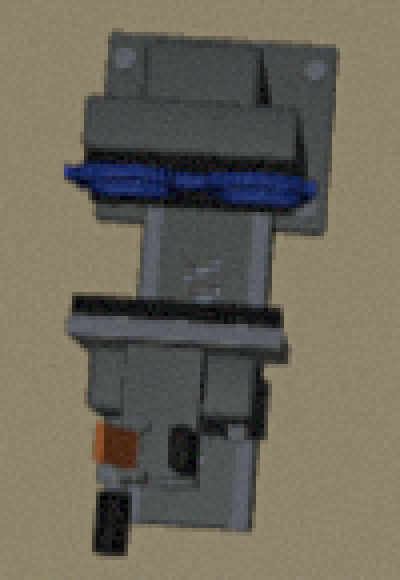

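Run:
```python
from h import *
for n in("top","scene"):
    im=cv2.imread(f"pics/{n}0.png"); c=robot.camera_info(n); X=cloud(c,np.load(f"pics/{n}0.npy"))
    hsv=cv2.cvtColor(im,cv2.COLOR_BGR2HSV)
    blue=(hsv[...,0]>105)&(hsv[...,0]<130)&(hsv[...,1]>120)
    roi=(X[...,0]>0.45)&(X[...,0]<0.85)&(X[...,1]>0)&(X[...,1]<0.2)
    def rect(m,t):
        P=X[m][:,:2].astype(np.float32); r=cv2.minAreaRect(P); print(n,t,len(P),np.round(r[0],4),np.round(r[1],4),round(r[2],2), np.round(np.nanmedian(X[m][:,2]),4))
        return P
    z=X[...,2]
    rect(roi&(z>.146)&(z<.163)&(X[...,0]>.69)&~blue,"rear top")
    rect(roi&(z>.005)&(z<.018)&(X[...,0]>.69),"plate")
    rect(roi&(z>.146)&(z<.163)&(X[...,0]<.66)&~blue,"front top")
    rect(roi&blue,"frame"); B=X[roi&blue]; print(np.round(np.nanpercentile(B,[1,50,99],axis=0),4)); 
    q,_=np.linalg.qr(np.c_[B[:,1],np.ones(len(B))]); co=np.polyfit(B[:,1],B[:,0],1); print("frame slope",co)
    org=(hsv[...,0]<15)&(hsv[...,1]>130)&roi&(z>.1)
    rect(org,"lever"); print(np.round(np.nanpercentile(X[org],[2,50,98],axis=0),4))
    rect(roi&(z>.218)&(z<.235)&~org,"post top")
    rect(roi&(z>.02)&(z<.032),"bed")
    kn=roi&(z>.04)&(z<.14)&(X[...,0]<.525); rect(kn,"knob"); print(np.round(np.nanpercentile(X[kn],[2,50,98],axis=0),4))
```

```text
top rear top 905 [0.7188 0.109 ] [0.0488 0.1329] 1.52 0.1547
top plate 761 [0.7702 0.1012] [0.1924 0.1569] 89.8 0.0121
top front top 935 [0.5914 0.1131] [0.122  0.0664] 86.04 0.1541
top frame 454 [0.6097 0.0979] [0.1962 0.1402] 4.08 0.1602
[[0.6532 0.0355 0.1171]
 [0.6907 0.1037 0.1602]
 [0.7033 0.1707 0.1758]]
frame slope [0.02423201 0.68693025]
top lever 96 [0.6046 0.1316] [0.1571 0.0522] 7.99 0.21
[[0.5255 0.129  0.1871]
 [0.5342 0.1381 0.21  ]
 [0.5441 0.1456 0.2271]]
top post top 72 [0.5342 0.1212] [0.0522 0.0221] 87.55 0.2263
top bed 729 [0.6533 0.1043] [0.1248 0.304 ] 86.56 0.022
top knob 187 [0.503  0.1361] [0.0435 0.0667] 0.18 0.0827
[[0.4814 0.105  0.0716]
 [0.5057 0.1541 0.0827]
 [0.5244 0.1688 0.121 ]]
scene rear top 1136 [0.717  0.1035] [0.1435 0.0532] 87.78 0.1541
scene plate 1672 [0.7564 0.1037] [0.1515 0.1361] 86.93 0.0103
scene front top 904 [0.5937 0.1127] [0.1256 0.0669] 86.55 0.1532
scene frame 142 [0.6941 0.1053] [0.139  0.0074] 85.92 0.1702
[[0.6899 0.0482 0.1583]
 [0.6959 0.1249 0.1702]
 [0.7021 0.1741 0.1745]]
frame slope [0.06758951 0.6877905 ]
scene lever 82 [0.5392 0.1406] [0.0148 0.0203] 78.7 0.2073
[[0.5303 0.1325 0.1841]
 [0.5411 0.1421 0.2073]
 [0.5489 0.1473 0.2251]]
scene post top 74 [0.5373 0.121 ] [0.0491 0.0246] 84.25 0.2245
scene bed 832 [0.6484 0.1175] [0.2858 0.0988] 1.94 0.0225
scene knob 166 [0.503  0.1383] [0.0431 0.0642] 1.22 0.0803
[[0.4853 0.1175 0.0699]
 [0.5064 0.1623 0.0803]
 [0.5242 0.1697 0.1176]]
```

Request:
step_arm([
  {"xyz":[0.01,-0.012,0.03],"twist":[0,0,3]},
  {"xyz":[0.03,-0.04,0.06],"twist":[0,0,6]},
  {"xyz":[0.055,-0.07,0.085],"twist":[0,0,9]},
  {"xyz":[0.08,-0.1,0.1],"twist":[0,0,12]},
  {"xyz":[0.105,-0.135,0.11],"twist":[0,0,15]},
  {"xyz":[0.13,-0.17,0.11],"twist":[0,0,18]},
  {"xyz":[0.155,-0.2,0.11],"twist":[0,0,20]},
  {"xyz":[0.18,-0.235,0.11],"twist":[0,0,22]},
  {"xyz":[0.205,-0.27,0.11],"twist":[0,0,22.8]},
  {"xyz":[0.23,-0.305,0.11],"twist":[0,0,22.8]},
  {"xyz":[0.25,-0.335,0.11],"twist":[0,0,22.8]},
  {"xyz":[0.265,-0.36,0.11],"twist":[0,0,22.8]},
], fingers=0)

```text
time: 1.1
tool_pos: [0.512, 0.1296, 0.3227]
ee_rot: [-1.57, 0.0, 1.504]
wrist_force: [0.2, 1.5, -0.1]
width: 0.0939
```

Request:
step_arm([
  {"xyz":[0.005,-0.012,0]},
  {"xyz":[0.005,-0.012,0]},
  {"xyz":[0.005,-0.012,0]},
])

```text
validation failed for argument at $.co...
```

Run:
```python
from h import *
o=robot.get_obs(); print(o['time'],np.round(o['tool_pos'],4),np.round(o['ee_rot'],4),np.round(o['wrist_force'],2))
c=robot.camera_info("wrist"); print({k:np.round(v,4).tolist() for k,v in c.items()})
p,d=robot.snapshot("wrist"); cv2.imwrite("pics/w1.png",p[:,:,::-1]); np.save("pics/w1.npy",d)
np.savez("pics/w1c.npz",**{k:np.array(v) for k,v in c.items()})
```

```text
1.1 [0.512  0.1296 0.3227] [-1.5699e+00  3.0000e-04  1.5040e+00] [ 0.18  1.5  -0.05]
{'fx': 397.995, 'fy': 397.995, 'cx': 313.4148, 'cy': 236.0155, 'k1': 0.0055, 'R': [[0.0668, 0.9978, -0.0012], [0.9557, -0.0637, 0.2872], [0.2865, -0.0203, -0.9579]], 't': [-0.1632, -0.543, 0.3535]}
```

View pics/w1.png

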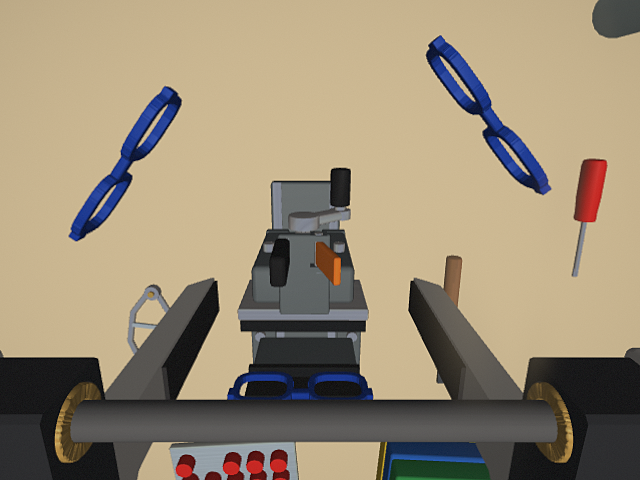

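The wrist view shows the post (black, ~280,262), lever (orange, ~328,263), knob (341,187), front jaw plate (303,315) and the frame (300,388), all between the open fingers. Next I'll measure them by depth.

Run:
```python
from h import *
c=dict(np.load("pics/w1c.npz")); im=cv2.imread("pics/w1.png"); X=cloud(c,np.load("pics/w1.npy"))
cv2.imwrite("pics/w1z.png",cv2.resize(im[150:410,220:390],None,fx=2.3*1.5,fy=2.3,interpolation=cv2.INTER_NEAREST)) if 0 else crop(im,210,400,150,410,2.3,"pics/w1z.png")
yaw=-3.85*np.pi/180
hsv=cv2.cvtColor(im,cv2.COLOR_BGR2HSV); z=X[...,2]
roi=np.zeros(z.shape,bool); roi[150:400,225:385]=1
org=(hsv[...,0]<20)&(hsv[...,1]>130)&roi
blk=(hsv[...,2]<60)&roi
blue=(hsv[...,0]>105)&(hsv[...,0]<130)&(hsv[...,1]>120)&roi
def pr(m,t):
    P=X[m]; P=P[np.isfinite(P[:,0])]; print(t,len(P)); print(np.round(np.percentile(P,[2,50,98],axis=0),4))
    r=cv2.minAreaRect(P[:,:2].astype(np.float32)); print('  rect',np.round(r[0],4),np.round(r[1],4),round(r[2],2))
pr(org,"lever")
post=blk&(z>.18)&(z<.235); pr(post,"post"); pr(blk&(z>.221)&(z<.235),"posttop")
kn=blk.copy(); kn[210:]=0; pr(kn,"knob")
pr(blue,"frame")
B=X[blue]; print("frame fit",np.polyfit(B[:,1],B[:,0],1))
pr(roi&(z>.148)&(z<.16)&(X[...,0]<.64)&~blue,"fronttop")
# edge lines: plate front edge
m=roi&(z>.148)&(z<.165)&(X[...,0]>.585)&(X[...,0]<.64)&~blue; pr(m,"jaw plate/pad top")
P=X[m]; print(np.polyfit(P[:,1],P[:,0],1))
for v in range(290,345,3): print(v,im[v,303],np.round(X[v,303],4))
bed=roi&(z>.02)&(z<.03)&(X[...,0]<.53); pr(bed,"bed front")
```

```text
lever 745
[[0.5261 0.1299 0.1789]
 [0.5348 0.1393 0.2131]
 [0.5489 0.1474 0.2261]]
  rect [0.6107 0.1088] [0.1105 0.1742] 86.08
post 857
[[0.5224 0.0966 0.1817]
 [0.5284 0.1035 0.2254]
 [0.5448 0.1259 0.2283]]
  rect [0.5332 0.117 ] [0.0424 0.0276] 85.45
posttop 510
[[0.5227 0.0963 0.2218]
 [0.5329 0.1025 0.2269]
 [0.5445 0.108  0.2285]]
  rect [0.5341 0.1021] [0.0122 0.0237] 88.14
knob 801
[[0.4827 0.0878 0.0072]
 [0.5018 0.1568 0.0821]
 [0.5197 0.1677 0.0851]]
  rect [0.5045 0.123 ] [0.0929 0.045 ] 89.84
frame 2116
[[0.6841 0.0365 0.1258]
 [0.6906 0.104  0.1434]
 [0.6994 0.172  0.17  ]]
  rect [0.5946 0.1005] [0.2205 0.1422] 2.14
 ** On entry to DLASCL parameter number  4 had an illegal value
 ** On entry to DLASCL parameter number  4 had an illegal value
 ** On entry to DLASCL parameter number  4 had an illegal value
 ** On entry to DLASCL parameter number  4 had an illegal value
 ** On entry to DLASCL parameter number  5 had an illegal value
 ** On entry to DLASCL parameter number  4 had an illegal valueTraceback (most recent call last):
  File "<stdin>", line 17, in <module>
    c, resids, rank, s = lstsq(lhs, rhs, rcond)
                         ~~~~~^^^^^^^^^^^^^^^^^
    x, resids, rank, s = _umath_linalg.lstsq(a, b, rcond,
                         ~~~~~~~~~~~~~~~~~~~^^^^^^^^^^^^^
                                             signature=signature)
                                             ^^^^^^^^^^^^^^^^^^^^
    raise LinAlgError("SVD did not converge in Linear Least Squares")
numpy.linalg.LinAlgError: SVD did not converge in Linear Least Squares
```

View pics/w1z.png

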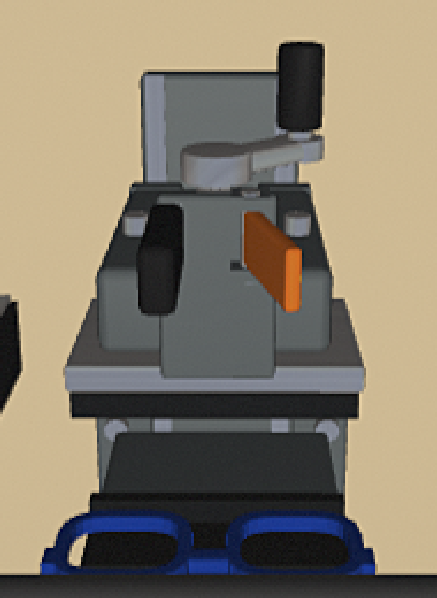

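Run:
```python
from h import *
c=dict(np.load("pics/w1c.npz")); im=cv2.imread("pics/w1.png"); X=cloud(c,np.load("pics/w1.npy"))
hsv=cv2.cvtColor(im,cv2.COLOR_BGR2HSV); z=X[...,2]; ok=np.isfinite(z)
roi=np.zeros(z.shape,bool); roi[150:398,225:385]=1; roi&=ok
blue=(hsv[...,0]>105)&(hsv[...,0]<130)&(hsv[...,1]>120)&roi&(X[...,0]>.66)
def fit(m,t):
    P=X[m]; k=np.polyfit(P[:,1],P[:,0],1)
    for _ in range(5):
        r=P[:,0]-np.polyval(k,P[:,1]); g=abs(r-np.median(r))<2*np.std(r)+1e-4; P=P[g]; k=np.polyfit(P[:,1],P[:,0],1)
    print(t,len(P),"yaw",round(np.degrees(np.arctan(-k[0])),2),"x at y=.108",round(np.polyval(k,.108),4),"y",np.round(np.percentile(P[:,1],[1,99]),4),"z",np.round(np.percentile(P[:,2],[1,50,99]),4), "std",np.std(P[:,0]-np.polyval(k,P[:,1])).round(4))
fit(blue,"frame all"); fit(blue&(z>.16),"frame upper")
pad=roi&(z>.15)&(z<.158)&(hsv[...,2]<60)&(X[...,0]<.65); fit(pad,"pad top")
# leading edge per column: max x of pad
for nm,m,f in (("pad lead",pad,np.max),("frame lead low",blue&(z<.14),np.min),("frame face",blue,np.min)):
    L=[]
    for u in range(225,385):
        q=X[:,u][m[:,u]]
        if len(q)>2: L.append([q[:,1].mean(),f(q[:,0])])
    L=np.array(L); k=np.polyfit(L[:,0],L[:,1],1); r=L[:,1]-np.polyval(k,L[:,0]); L=L[abs(r)<.003];k=np.polyfit(L[:,0],L[:,1],1)
    print(nm,len(L),np.degrees(np.arctan(-k[0])).round(2),np.polyval(k,.108).round(4))
pl=roi&(z>.148)&(z<.158)&(hsv[...,2]>=60)&(X[...,0]<.65)&(X[...,0]>.59); fit(pl,"plate top")
```

```text
frame all 1187 yaw -3.97 x at y=.108 0.6897 y [0.0342 0.1739] z [0.1257 0.145  0.1676] std 0.0006
frame upper 266 yaw -4.02 x at y=.108 0.6896 y [0.0339 0.1746] z [0.1601 0.164  0.168 ] std 0.0005
pad top 1325 yaw -3.94 x at y=.108 0.6183 y [0.054  0.1703] z [0.1536 0.1553 0.157 ] std 0.0033
pad lead 124 -4.17 0.6234
frame lead low 105 -3.96 0.6891
frame face 143 -3.98 0.6889
plate top 1439 yaw -3.94 x at y=.108 0.6063 y [0.0525 0.1732] z [0.1485 0.1551 0.1569] std 0.0038
```

Request:
step_arm([
  {"xyz":[0.008,-0.005,-0.01],"twist":[0,0,0]},
  {"xyz":[0.018,-0.011,-0.03],"twist":[0,0,0]},
  {"xyz":[0.023,-0.014,-0.055],"twist":[0,0,0]},
  {"xyz":[0.023,-0.014,-0.08],"twist":[0,0,0]},
  {"xyz":[0.023,-0.014,-0.1],"twist":[0,0,0]},
  {"xyz":[0.023,-0.014,-0.115],"twist":[0,0,0]},
  {"xyz":[0.023,-0.014,-0.12],"twist":[0,0,0]},
  {"xyz":[0.023,-0.014,-0.12],"twist":[0,0,0]},
])

```text
time: 1.82
tool_pos: [0.5326, 0.1188, 0.2009]
ee_rot: [-1.566, 0.0, 1.506]
wrist_force: [0.1, 0.8, 0.3]
width: 0.094
```

Run:
```python
from h import *
o=robot.get_obs(); print(o['time'],np.round(o['tool_pos'],4),np.round(o['ee_rot'],4),np.round(o['wrist_force'],2))
p,d=robot.snapshot("wrist"); cv2.imwrite("pics/w2.png",p[:,:,::-1])
```

```text
1.8167 [0.5326 0.1188 0.2009] [-1.5661e+00  4.0000e-04  1.5064e+00] [0.15 0.81 0.27]
```

View pics/w2.png

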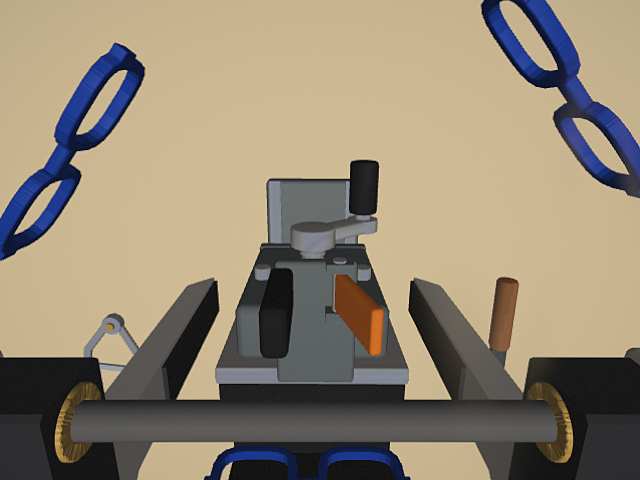

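Request:
step_arm([
  {"xyz":[0.002,-0.003,0.0],"twist":[0,0,0]},
  {"xyz":[0.002,-0.003,0.0],"twist":[0,0,0]},
  {"xyz":[0.002,-0.003,0.0],"twist":[0,0,0]},
  {"xyz":[0.002,-0.003,0.0],"twist":[0,0,0]},
  {"xyz":[0.002,-0.003,0.0],"twist":[0,0,0]},
  {"xyz":[0.002,-0.003,0.0],"twist":[0,0,0]},
  {"xyz":[0.002,-0.003,0.0],"twist":[0,0,0]},
  {"xyz":[0.002,-0.003,0.0],"twist":[0,0,0]},
], fingers=200)

```text
time: 2.53
tool_pos: [0.5367, 0.1179, 0.2052]
ee_rot: [-1.574, -0.006, 1.507]
wrist_force: [-0.5, 0.8, 2.0]
width: 0.044
```

Request:
step_arm([
  {"xyz":[0,0,0],"twist":[0,0,0]},
  {"xyz":[0,0,0],"twist":[0,0,0]},
  {"xyz":[0,0,0],"twist":[0,0,0]},
  {"xyz":[0,0,0],"twist":[0,0,0]},
])

```text
time: 2.87
tool_pos: [0.5366, 0.1151, 0.2051]
ee_rot: [-1.573, -0.001, 1.505]
wrist_force: [-0.1, 0.6, 5.5]
width: 0.0387
```

Run:
```python
from h import *
p,d=robot.snapshot("wrist"); cv2.imwrite("pics/w3.png",p[:,:,::-1])
o=robot.get_obs(); print(o['time'],np.round(o['tool_pos'],4),np.round(o['ee_rot'],4),np.round(o['wrist_force'],2),np.round(o['wrist_torque'],2),o['width'])
```

```text
2.9167 [0.5366 0.1151 0.205 ] [-1.5733e+00 -1.3000e-03  1.5048e+00] [-1.55  1.57  5.96] [ 0.44  0.09 -0.06] 0.03865033559580631
```

View pics/w3.png

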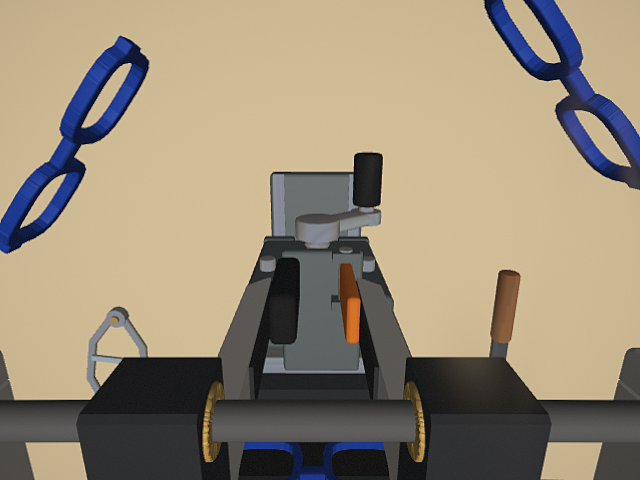

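Request:
step_arm([
  {"xyz":[0.003,-0.0002,0],"twist":[0,0,0]},
  {"xyz":[0.008,-0.0006,0],"twist":[0,0,0]},
  {"xyz":[0.015,-0.001,0],"twist":[0,0,0]},
  {"xyz":[0.022,-0.0015,0],"twist":[0,0,0]},
  {"xyz":[0.029,-0.002,0],"twist":[0,0,0]},
  {"xyz":[0.036,-0.0025,0],"twist":[0,0,0]},
  {"xyz":[0.043,-0.003,0],"twist":[0,0,0]},
  {"xyz":[0.049,-0.0034,0],"twist":[0,0,0]},
  {"xyz":[0.053,-0.0037,0],"twist":[0,0,0]},
  {"xyz":[0.055,-0.0038,0],"twist":[0,0,0]},
  {"xyz":[0.055,-0.0038,0],"twist":[0,0,0]},
  {"xyz":[0.055,-0.0038,0],"twist":[0,0,0]},
])

```text
time: 3.92
tool_pos: [0.5923, 0.1112, 0.2051]
ee_rot: [-1.574, -0.001, 1.505]
wrist_force: [0.3, 1.3, 5.3]
width: 0.0386
```

```bash
cat > st.py <<'E'
from h import *
def st():
    o=robot.get_obs(); t=o['tool_pos']; print(round(o['time'],2),np.round(t,4),np.round(o['ee_rot'],3),'F',np.round(o['wrist_force'],2),'M',np.round(o['wrist_torque'],2),'w',round(o['width'],4),'s',round((t[0]*.9976-t[1]*.0691)*1000-527.35,2))
if __name__=='__main__': st()
E
python3 - <<'E'
from st import *
st()
p,d=robot.snapshot("wrist"); cv2.imwrite("pics/w4.png",p[:,:,::-1]); 
p,d=robot.snapshot("top"); crop(p[:,:,::-1],240,340,120,265,4,"pics/top4.png")
E
```

```text
3.92 [0.5923 0.1112 0.2051] [-1.574e+00 -1.000e-03  1.505e+00] F [0.27 1.32 5.32] M [ 0.42 -0.08 -0.03] w 0.0386 s 55.82
```

View pics/w4.png

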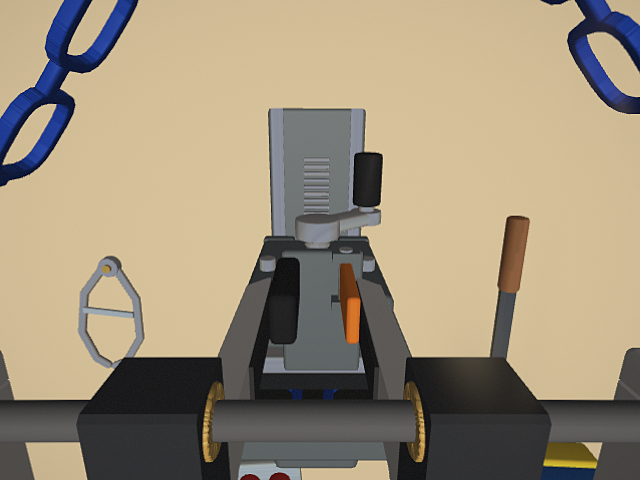

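View pics/top4.png

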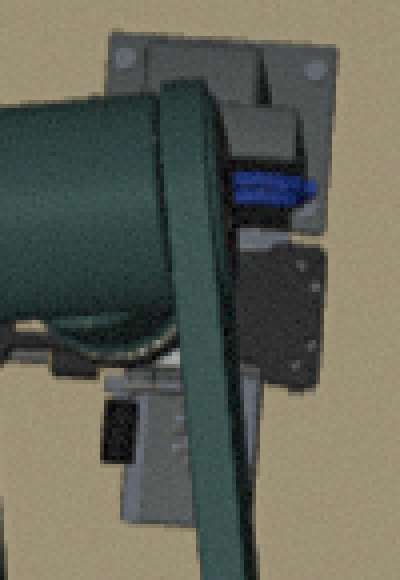

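The lever is squeezed and the head moves with the gripper: the rack is now visible behind the crank and s=55.8 mm. I'll creep towards contact next.

Request:
step_arm([
  {"xyz":[0.002,-0.0001,0],"twist":[0,0,0]},
  {"xyz":[0.0035,-0.0002,0],"twist":[0,0,0]},
  {"xyz":[0.005,-0.0003,0],"twist":[0,0,0]},
  {"xyz":[0.006,-0.0004,0],"twist":[0,0,0]},
  {"xyz":[0.006,-0.0004,0],"twist":[0,0,0]},
])

```text
time: 4.43
tool_pos: [0.5978, 0.1109, 0.2051]
ee_rot: [-1.574, -0.001, 1.505]
wrist_force: [0.5, 0.9, 5.5]
width: 0.039
```

Request:
step_arm([
  {"xyz":[0.0005,0,0],"twist":[0,0,0]},
  {"xyz":[0.001,0,0],"twist":[0,0,0]},
  {"xyz":[0.001,0,0],"twist":[0,0,0]},
])

```text
time: 4.68
tool_pos: [0.5986, 0.1108, 0.2051]
ee_rot: [-1.573, -0.001, 1.505]
wrist_force: [-0.7, 1.4, 5.9]
width: 0.0385
```

Request:
step_arm([
  {"xyz":[0.0005,0,0],"twist":[0,0,0]},
  {"xyz":[0.001,0,0],"twist":[0,0,0]},
  {"xyz":[0.001,0,0],"twist":[0,0,0]},
])

```text
time: 4.93
tool_pos: [0.5996, 0.1107, 0.2051]
ee_rot: [-1.573, -0.001, 1.505]
wrist_force: [-0.7, 0.4, 5.4]
width: 0.0386
```

Request:
step_arm([
  {"xyz":[0.0005,0,0],"twist":[0,0,0]},
  {"xyz":[0.001,0,0],"twist":[0,0,0]},
  {"xyz":[0.001,0,0],"twist":[0,0,0]},
])

```text
time: 5.18
tool_pos: [0.6006, 0.1107, 0.2051]
ee_rot: [-1.573, -0.001, 1.505]
wrist_force: [-0.9, -0.7, 5.7]
width: 0.0387
```

```bash
python3 st.py
```

```text
5.18 [0.6006 0.1107 0.2051] [-1.573e+00 -1.000e-03  1.505e+00] F [-0.92 -0.74  5.67] M [ 0.48  0.05 -0.03] w 0.0387 s 64.17
```

Request:
step_arm([
  {"xyz":[0.0005,0,0],"twist":[0,0,0]},
  {"xyz":[0.001,0,0],"twist":[0,0,0]},
  {"xyz":[0.001,0,0],"twist":[0,0,0]},
])

```text
time: 5.43
tool_pos: [0.601, 0.1106, 0.2051]
ee_rot: [-1.572, -0.001, 1.505]
wrist_force: [-2.5, 0.8, 6.0]
width: 0.0388
```

Request:
step_arm([
  {"xyz":[0.0005,0,0],"twist":[0,0,0]},
  {"xyz":[0.001,0,0],"twist":[0,0,0]},
  {"xyz":[0.001,0,0],"twist":[0,0,0]},
])

```text
time: 5.68
tool_pos: [0.6012, 0.1106, 0.2051]
ee_rot: [-1.57, -0.0, 1.505]
wrist_force: [-4.5, 0.3, 6.7]
width: 0.0386
```

```bash
python3 st.py
```

```text
5.68 [0.6012 0.1106 0.2051] [-1.57  -0.     1.505] F [-4.54  0.29  6.7 ] M [ 0.4   0.53 -0.11] w 0.0386 s 64.77
```

Contact is clear at s≈64.3 mm: the force rises from about 0.9 to 4.5 N while the TCP stops. Teeth sit at multiples of 6 mm from the start, so I'll back up to s≈60 and let go there, leaving about 4.3 mm.

Request:
step_arm([
  {"xyz":[-0.002,0.0001,0],"twist":[0,0,0]},
  {"xyz":[-0.004,0.0003,0],"twist":[0,0,0]},
  {"xyz":[-0.006,0.0004,0],"twist":[0,0,0]},
  {"xyz":[-0.006,0.0004,0],"twist":[0,0,0]},
  {"xyz":[-0.006,0.0004,0],"twist":[0,0,0]},
])

```text
time: 6.1
tool_pos: [0.5965, 0.1109, 0.205]
ee_rot: [-1.573, -0.001, 1.504]
wrist_force: [-1.0, 0.4, 6.4]
width: 0.0389
```

```bash
python3 st.py
```

```text
6.1 [0.5965 0.1109 0.205 ] [-1.573e+00 -1.000e-03  1.504e+00] F [-0.99  0.43  6.37] M [ 0.43  0.1  -0.01] w 0.0389 s 60.02
```

Request:
step_arm([
  {"xyz":[0,0,0],"twist":[0,0,0]},
  {"xyz":[0,0,0],"twist":[0,0,0]},
  {"xyz":[0,0,0],"twist":[0,0,0]},
  {"xyz":[0,0,0],"twist":[0,0,0]},
  {"xyz":[0,0,0],"twist":[0,0,0]},
  {"xyz":[0,0,0],"twist":[0,0,0]},
  {"xyz":[0,0,0],"twist":[0,0,0]},
  {"xyz":[0,0,0],"twist":[0,0,0]},
], fingers=0)

```text
time: 6.77
tool_pos: [0.596, 0.1105, 0.2033]
ee_rot: [-1.57, 0.001, 1.504]
wrist_force: [1.4, 0.9, 0.1]
width: 0.0883
```

Run:
```python
from st import *
st()
c=robot.camera_info("wrist"); np.savez("pics/w5c.npz",**{k:np.array(v) for k,v in c.items()})
p,d=robot.snapshot("wrist"); cv2.imwrite("pics/w5.png",p[:,:,::-1]); np.save("pics/w5.npy",d)
```

```text
6.77 [0.596  0.1105 0.2033] [-1.570e+00  1.000e-03  1.504e+00] F [1.41 0.91 0.14] M [ 0.08 -0.09  0.02] w 0.0883 s 59.53
```

View pics/w5.png

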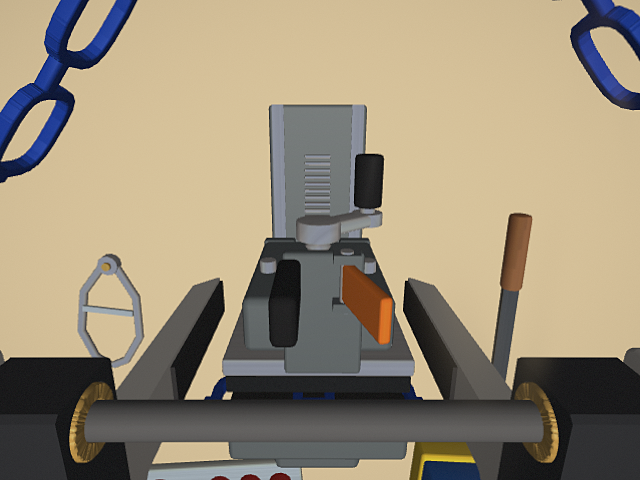

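The lever leans out again (top end at ~(385,315)) and the post (284,300) hasn't moved noticeably. I'll check the head shift and lever angle, and get the knob pose.

Request:
step_arm([
  {"xyz":[-0.002,0,0.02],"twist":[0,0,0]},
  {"xyz":[-0.007,0,0.055],"twist":[0,0,0]},
  {"xyz":[-0.015,0.002,0.09],"twist":[0,0,0]},
  {"xyz":[-0.025,0.004,0.115],"twist":[0,0,0]},
  {"xyz":[-0.025,0.004,0.12],"twist":[0,0,0]},
  {"xyz":[-0.025,0.004,0.12],"twist":[0,0,0]},
])

```text
time: 7.32
tool_pos: [0.5718, 0.1151, 0.3266]
ee_rot: [-1.577, -0.001, 1.505]
wrist_force: [0.7, -0.5, -0.1]
width: 0.0944
```

```bash
cat > m.py <<'E'
from st import *
def meas(tag,shot=True):
    st()
    if shot:
        c=robot.camera_info("wrist"); np.savez(f"pics/{tag}c.npz",**{k:np.array(v) for k,v in c.items()})
        p,d=robot.snapshot("wrist"); cv2.imwrite(f"pics/{tag}.png",p[:,:,::-1]); np.save(f"pics/{tag}.npy",d)
    c=dict(np.load(f"pics/{tag}c.npz")); im=cv2.imread(f"pics/{tag}.png"); X=cloud(c,np.load(f"pics/{tag}.npy"))
    z=X[...,2]; hsv=cv2.cvtColor(im,cv2.COLOR_BGR2HSV)
    roi=np.zeros(z.shape,bool); roi[100:400,225:400]=1; roi&=np.isfinite(z)
    V=np.stack([X[...,0]*.9976-X[...,1]*.0691,X[...,0]*.0691+X[...,1]*.9976,z],-1)  # vise-aligned axes
    blk=(hsv[...,2]<60)&roi
    def pr(m,t):
        P=V[m]; 
        if len(P)<5: print(t,'none');return
        r=np.percentile(P,[1,50,99],axis=0).round(4); print(t,len(P),'u',r[:,0],'v',r[:,1],'z',r[:,2])
    org=(hsv[...,0]<20)&(hsv[...,1]>130)&roi&(z>.15); pr(org,'lever'); pr(org&(z>.222),'lever top')
    pr(blk&(z>.221)&(z<.235),'post top')
    b=(blk&(z>.05)&(z<.17)).astype(np.uint8); b[230:]=0
    n,l,s,_=cv2.connectedComponentsWithStats(b); k=1+np.argmax(s[1:,4]); pr(l==k,'knob')
    pr(blk&(z>.15)&(z<.158)&(V[...,0]>.58)&(V[...,0]<.67),'pad top')
    blue=(hsv[...,0]>105)&(hsv[...,0]<130)&(hsv[...,1]>120)&roi&(X[...,0]>.66); pr(blue,'frame')
if __name__=='__main__':
    import sys; meas(sys.argv[1],len(sys.argv)<3)
E
python3 m.py w1 x; python3 m.py w5 x; python3 m.py w6
```

```text
7.32 [0.5718 0.1151 0.3266] [-1.577e+00 -1.000e-03  1.505e+00] F [ 0.72 -0.54 -0.05] M [ 0.06  0.03 -0.07] w 0.0944 s 35.14
lever 730 u [0.5152 0.5238 0.5355] v [0.1668 0.1758 0.1841] z [0.1855 0.214  0.2264]
lever top 243 u [0.5155 0.5253 0.5356] v [0.1778 0.1811 0.1842] z [0.2224 0.2249 0.2266]
post top 510 u [0.5143 0.5245 0.5366] v [0.133  0.1391 0.1446] z [0.2216 0.2269 0.2288]
knob 729 u [0.4704 0.4884 0.5084] v [0.1822 0.1919 0.2022] z [0.0693 0.0824 0.0854]
pad top 1332 u [0.6039 0.6093 0.6152] v [0.0964 0.1549 0.2129] z [0.1534 0.1553 0.157 ]
frame 2098 u [0.6793 0.6809 0.6898] v [0.0819 0.1509 0.2212] z [0.1256 0.1437 0.1704]
7.32 [0.5718 0.1151 0.3266] [-1.577e+00 -1.000e-03  1.505e+00] F [ 0.72 -0.54 -0.05] M [ 0.06  0.03 -0.07] w 0.0944 s 35.14
lever 2412 u [0.5749 0.5834 0.5955] v [0.1667 0.1759 0.184 ] z [0.1853 0.2133 0.2262]
lever top 710 u [0.5751 0.5848 0.596 ] v [0.178  0.1808 0.1842] z [0.2221 0.2248 0.2266]
post top 1515 u [0.5739 0.5836 0.5963] v [0.1328 0.139  0.1446] z [0.2214 0.2269 0.2285]
knob 1479 u [0.5295 0.5482 0.568 ] v [0.1822 0.1914 0.2025] z [0.0754 0.0823 0.085 ]
pad top 1664 u [0.6633 0.6664 0.6699] v [0.0961 0.1514 0.2062] z [0.1532 0.1553 0.1567]
frame 227 u [0.6751 0.6806 0.689 ] v [0.0894 0.1495 0.1654] z [0.1352 0.153  0.1564]
7.32 [0.5718 0.1151 0.3266] [-1.577e+00 -1.000e-03  1.505e+00] F [ 0.72 -0.54 -0.05] M [ 0.06  0.03 -0.07] w 0.0944 s 35.14
lever 757 u [0.5751 0.5837 0.5955] v [0.1665 0.1756 0.184 ] z [0.1847 0.2129 0.2263]
lever top 231 u [0.5752 0.5848 0.5955] v [0.1778 0.181  0.1841] z [0.2223 0.225  0.2265]
post top 505 u [0.5741 0.5843 0.596 ] v [0.1328 0.1388 0.1446] z [0.2213 0.2269 0.2288]
knob 723 u [0.5298 0.548  0.5681] v [0.1825 0.1917 0.2022] z [0.075  0.0825 0.0854]
pad top 836 u [0.6383 0.6663 0.6699] v [0.0961 0.1534 0.2122] z [0.1513 0.1553 0.157 ]
frame 1919 u [0.6755 0.6818 0.6889] v [0.0815 0.1506 0.2218] z [0.1362 0.1681 0.1742]
```

View pics/w6.png

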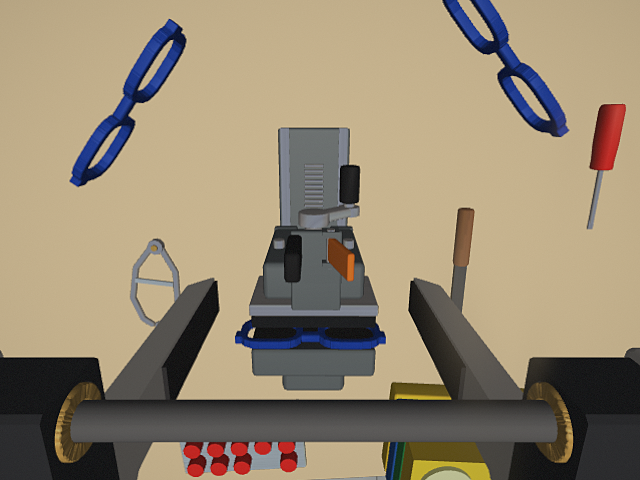

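The head sits at 59.7 mm, one tooth multiple, and the lever is back at its original lean (top outer v 0.184, as before), so the half-nut is in. Next I'll lean the gripper back 38° and approach the knob.

Request:
step_arm([
  {"xyz":[-0.015,0.004,0.0],"twist":[-0.28,-4,0]},
  {"xyz":[-0.035,0.01,-0.005],"twist":[-0.62,-9,0]},
  {"xyz":[-0.055,0.02,-0.015],"twist":[-1.04,-15,0]},
  {"xyz":[-0.07,0.03,-0.03],"twist":[-1.45,-21,0]},
  {"xyz":[-0.08,0.037,-0.05],"twist":[-1.87,-27,0]},
  {"xyz":[-0.085,0.043,-0.075],"twist":[-2.28,-33,0]},
  {"xyz":[-0.085,0.043,-0.105],"twist":[-2.63,-37.9,0]},
  {"xyz":[-0.083,0.043,-0.135],"twist":[-2.63,-37.9,0]},
  {"xyz":[-0.079,0.043,-0.155],"twist":[-2.63,-37.9,0]},
  {"xyz":[-0.079,0.043,-0.165],"twist":[-2.63,-37.9,0]},
  {"xyz":[-0.079,0.043,-0.167],"twist":[-2.63,-37.9,0]},
  {"xyz":[-0.079,0.043,-0.167],"twist":[-2.63,-37.9,0]},
], fingers=120)

```text
time: 8.37
tool_pos: [0.4917, 0.1577, 0.1548]
ee_rot: [-2.231, 0.003, 1.504]
wrist_force: [-0.6, -0.1, 0.4]
width: 0.0499
```

```bash
python3 m.py w7; python3 -c "
from h import *
o=robot.get_obs();print(np.round(o['joint_positions'],2))
from scipy.spatial.transform import Rotation as R
print(R.from_euler('xyz',o['ee_rot']).as_matrix().round(3))
p,d=robot.snapshot('scene');crop(p[:,:,::-1],220,420,180,340,4,'pics/s7.png')"
```

```text
8.37 [0.4917 0.1577 0.1548] [-2.231  0.003  1.504] F [-0.6  -0.09  0.36] M [0.04 0.29 0.04] w 0.0499 s -47.69
lever none
lever top none
post top none
knob 307 u [0.529  0.5302 0.5319] v [0.1832 0.193  0.2028] z [0.0643 0.0709 0.0758]
pad top 243 u [0.6146 0.6165 0.666 ] v [0.1412 0.1593 0.2107] z [0.1536 0.1554 0.1579]
frame 498 u [0.6799 0.8808 0.9814] v [0.2172 0.2675 0.2793] z [0.0399 0.0579 0.1508]
[ 0.38 -0.37  2.03 -0.35  0.9  -0.99]
[[ 0.067  0.614 -0.786]
 [ 0.998 -0.043  0.051]
 [-0.002 -0.788 -0.616]]
```

View pics/w7.png

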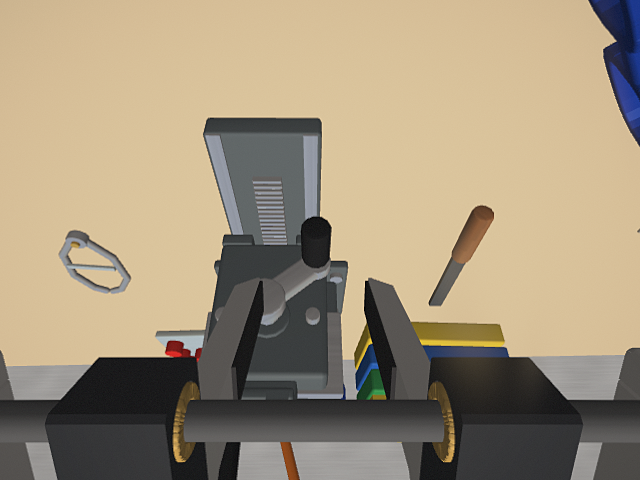

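View pics/s7.png

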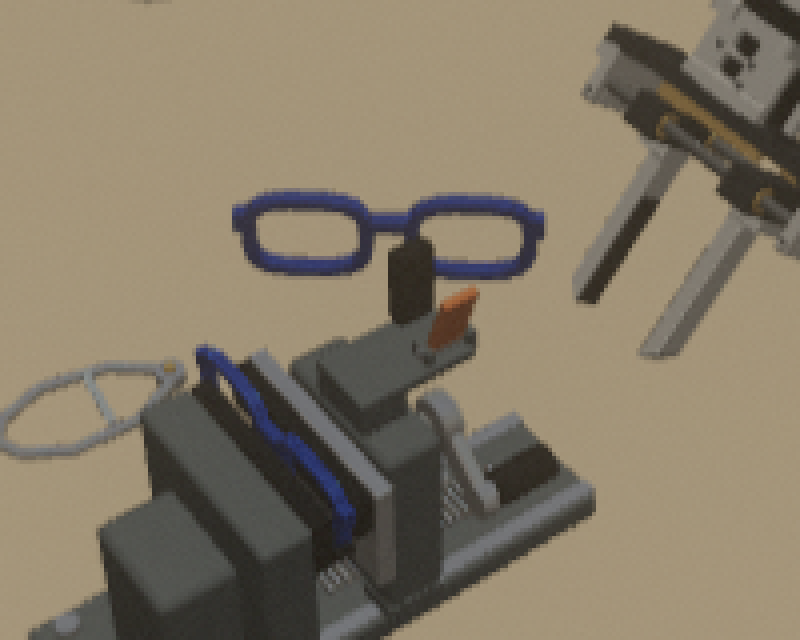

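Request:
step_arm([
  {"xyz":[0.006,0,-0.006],"twist":[0,0,0]},
  {"xyz":[0.018,-0.001,-0.019],"twist":[0,0,0]},
  {"xyz":[0.032,-0.002,-0.036],"twist":[0,0,0]},
  {"xyz":[0.046,-0.003,-0.053],"twist":[0,0,0]},
  {"xyz":[0.06,-0.004,-0.07],"twist":[0,0,0]},
  {"xyz":[0.07,-0.004,-0.083],"twist":[0,0,0]},
  {"xyz":[0.075,-0.004,-0.089],"twist":[0,0,0]},
  {"xyz":[0.075,-0.004,-0.0895],"twist":[0,0,0]},
  {"xyz":[0.075,-0.004,-0.0895],"twist":[0,0,0]},
])

```text
time: 9.22
tool_pos: [0.5676, 0.1541, 0.0674]
ee_rot: [-2.234, 0.002, 1.504]
wrist_force: [0.4, -0.1, 0.0]
width: 0.0497
```

```bash
python3 st.py; python3 -c "
from h import *
p,d=robot.snapshot('wrist');cv2.imwrite('pics/w8.png',p[:,:,::-1])
p,d=robot.snapshot('scene');crop(p[:,:,::-1],260,420,200,320,5,'pics/s8.png')"
```

```text
9.22 [0.5676 0.1541 0.0674] [-2.234e+00  2.000e-03  1.504e+00] F [ 0.36 -0.1   0.01] M [0.07 0.25 0.04] w 0.0497 s 28.26
```

View pics/w8.png

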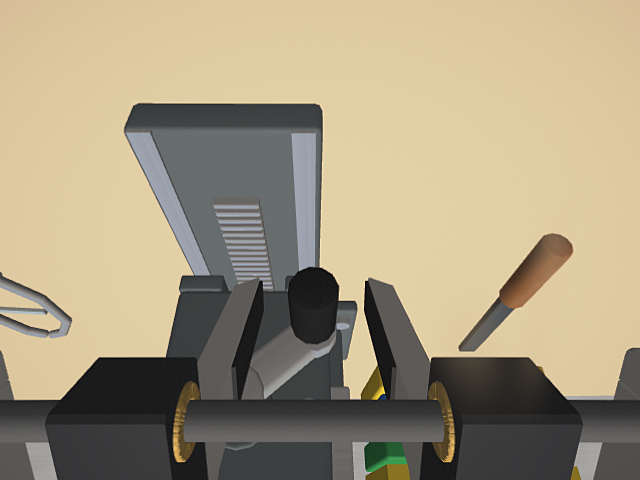

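View pics/s8.png

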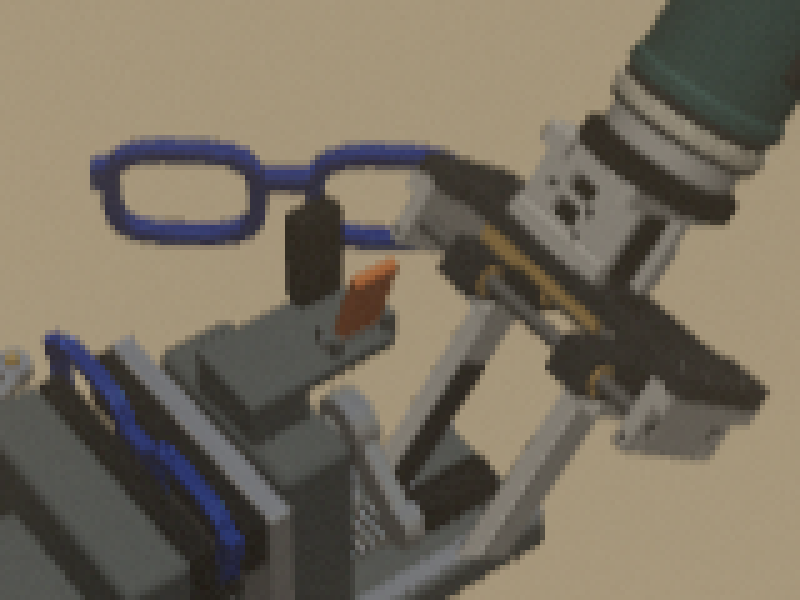

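The knob (315,305) sits centred between the pads (263 and 367), and the lever and post are clear. Closing.

Request:
step_arm([
  {"xyz":[0,0,-0.002],"twist":[0,0,0]},
  {"xyz":[0,0,-0.002],"twist":[0,0,0]},
  {"xyz":[0,0,-0.002],"twist":[0,0,0]},
  {"xyz":[0,0,-0.002],"twist":[0,0,0]},
  {"xyz":[0,0,-0.002],"twist":[0,0,0]},
  {"xyz":[0,0,-0.002],"twist":[0,0,0]},
], fingers=230)

```text
time: 9.82
tool_pos: [0.5671, 0.154, 0.0653]
ee_rot: [-2.234, 0.002, 1.504]
wrist_force: [-0.3, -0.2, 1.9]
width: 0.0213
```

```bash
python3 st.py
```

```text
9.82 [0.5671 0.154  0.0653] [-2.234e+00  2.000e-03  1.504e+00] F [-0.26 -0.24  1.95] M [-0.1   0.28 -0.11] w 0.0213 s 27.72
```

```bash
cat > arc.py <<'E'
import numpy as np,sys
def pos(t):
    t0=np.radians(-129.); t=np.radians(t)
    u=0.006*(t-t0)/(2*np.pi); v=-0.05*np.sin(t); z=0.05*np.cos(t)
    return np.array([u*.9976+v*.0691,-u*.0691+v*.9976,z])
a,st,n=map(float,sys.argv[1:4])
for i in range(1,int(n)+1):
    p=pos(a+st*i)-pos(a); print(f'{a+st*i:.0f}: [{p[0]:.4f}, {p[1]:.4f}, {p[2]:.4f}]')
E
for a in -129 -9 111 231; do python3 arc.py $a 10 12; echo; done
```

```text
-119: [0.0005, 0.0049, 0.0072]
-109: [0.0009, 0.0084, 0.0152]
-99: [0.0012, 0.0105, 0.0236]
-89: [0.0014, 0.0111, 0.0323]
-79: [0.0015, 0.0101, 0.0410]
-69: [0.0015, 0.0077, 0.0494]
-59: [0.0014, 0.0039, 0.0572]
-49: [0.0013, -0.0012, 0.0643]
-39: [0.0010, -0.0075, 0.0703]
-29: [0.0007, -0.0147, 0.0752]
-19: [0.0003, -0.0227, 0.0787]
-9: [-0.0001, -0.0311, 0.0809]

1: [-0.0004, -0.0087, 0.0006]
11: [-0.0009, -0.0173, -0.0003]
21: [-0.0013, -0.0257, -0.0027]
31: [-0.0017, -0.0335, -0.0065]
41: [-0.0020, -0.0406, -0.0116]
51: [-0.0022, -0.0466, -0.0179]
61: [-0.0024, -0.0515, -0.0251]
71: [-0.0025, -0.0551, -0.0331]
81: [-0.0025, -0.0572, -0.0416]
91: [-0.0023, -0.0578, -0.0503]
101: [-0.0021, -0.0569, -0.0589]
111: [-0.0018, -0.0545, -0.0673]

121: [0.0004, 0.0038, -0.0078]
131: [0.0010, 0.0089, -0.0149]
141: [0.0016, 0.0151, -0.0209]
151: [0.0022, 0.0223, -0.0258]
161: [0.0029, 0.0303, -0.0294]
171: [0.0037, 0.0387, -0.0315]
181: [0.0044, 0.0474, -0.0321]
191: [0.0052, 0.0560, -0.0312]
201: [0.0060, 0.0643, -0.0288]
211: [0.0067, 0.0721, -0.0249]
221: [0.0073, 0.0792, -0.0198]
231: [0.0079, 0.0852, -0.0135]

241: [0.0005, 0.0049, 0.0072]
251: [0.0009, 0.0084, 0.0152]
261: [0.0012, 0.0105, 0.0236]
271: [0.0014, 0.0111, 0.0323]
281: [0.0015, 0.0101, 0.0410]
291: [0.0015, 0.0077, 0.0494]
301: [0.0014, 0.0039, 0.0572]
311: [0.0013, -0.0012, 0.0643]
321: [0.0010, -0.0075, 0.0703]
331: [0.0007, -0.0147, 0.0752]
341: [0.0003, -0.0227, 0.0787]
351: [-0.0001, -0.0311, 0.0809]
```

Begin with the first half of the arc, then check.

Request:
step_arm([
  {"xyz":[0.0005,0.0049,0.0072],"twist":[0,0,0]},
  {"xyz":[0.0009,0.0084,0.0152],"twist":[0,0,0]},
  {"xyz":[0.0012,0.0105,0.0236],"twist":[0,0,0]},
  {"xyz":[0.0014,0.0111,0.0323],"twist":[0,0,0]},
  {"xyz":[0.0015,0.0101,0.041],"twist":[0,0,0]},
  {"xyz":[0.0015,0.0077,0.0494],"twist":[0,0,0]},
])

```text
time: 10.32
tool_pos: [0.5684, 0.1623, 0.1152]
ee_rot: [-2.234, 0.001, 1.505]
wrist_force: [2.9, 0.2, -3.0]
width: 0.0209
```

```bash
python3 st.py;python3 arc.py -69 10 12; python3 -c "
from h import *
p,d=robot.snapshot('scene');crop(p[:,:,::-1],260,420,200,320,5,'pics/s9.png')"
```

```text
10.32 [0.5684 0.1623 0.1152] [-2.234e+00  1.000e-03  1.505e+00] F [ 2.9   0.23 -3.  ] M [0.04 0.26 0.06] w 0.0209 s 28.52
-59: [-0.0001, -0.0038, 0.0078]
-49: [-0.0003, -0.0089, 0.0149]
-39: [-0.0006, -0.0152, 0.0209]
-29: [-0.0009, -0.0224, 0.0258]
-19: [-0.0013, -0.0304, 0.0294]
-9: [-0.0017, -0.0388, 0.0315]
1: [-0.0021, -0.0475, 0.0321]
11: [-0.0026, -0.0562, 0.0312]
21: [-0.0030, -0.0645, 0.0288]
31: [-0.0033, -0.0724, 0.0249]
41: [-0.0037, -0.0794, 0.0198]
51: [-0.0039, -0.0855, 0.0135]
```

View pics/s9.png

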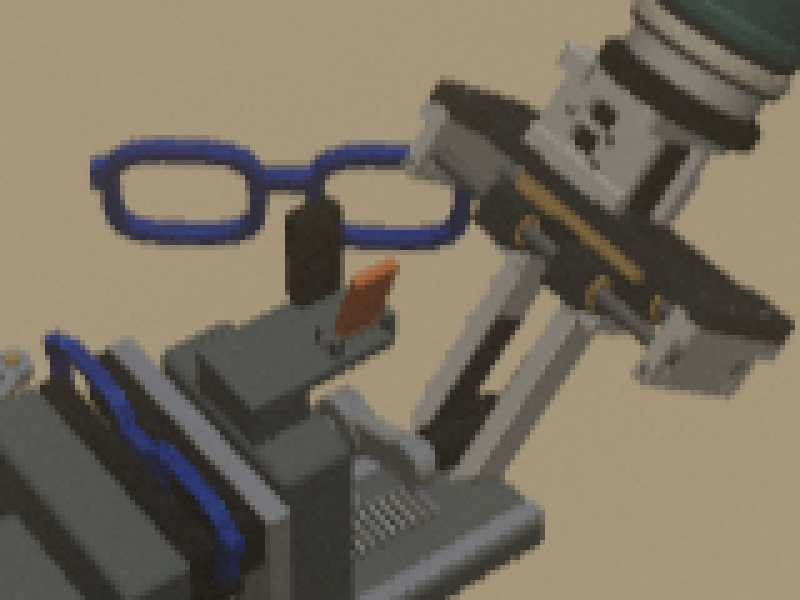

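The crank followed the knob, as its arm in the scene view now points left and slightly up, with clearance to the lever and bracket. Continuing over the top.

Request:
step_arm([
  {"xyz":[-0.0001,-0.0038,0.0078],"twist":[0,0,0]},
  {"xyz":[-0.0003,-0.0089,0.0149],"twist":[0,0,0]},
  {"xyz":[-0.0006,-0.0152,0.0209],"twist":[0,0,0]},
  {"xyz":[-0.0009,-0.0224,0.0258],"twist":[0,0,0]},
  {"xyz":[-0.0013,-0.0304,0.0294],"twist":[0,0,0]},
])

```text
time: 10.78
tool_pos: [0.5673, 0.1313, 0.1451]
ee_rot: [-2.235, 0.001, 1.505]
wrist_force: [2.8, 1.6, -2.9]
width: 0.0213
```

```bash
python3 st.py;python3 arc.py -19 10 12; python3 -c "
from h import *
p,d=robot.snapshot('scene');crop(p[:,:,::-1],260,420,200,320,5,'pics/s10.png')"
```

```text
10.78 [0.5673 0.1313 0.1451] [-2.235e+00  1.000e-03  1.505e+00] F [ 2.78  1.65 -2.93] M [0.39 0.35 0.24] w 0.0213 s 29.47
-9: [-0.0004, -0.0084, 0.0021]
1: [-0.0009, -0.0171, 0.0027]
11: [-0.0013, -0.0258, 0.0018]
21: [-0.0017, -0.0342, -0.0006]
31: [-0.0021, -0.0420, -0.0044]
41: [-0.0024, -0.0490, -0.0095]
51: [-0.0026, -0.0551, -0.0158]
61: [-0.0028, -0.0600, -0.0230]
71: [-0.0029, -0.0635, -0.0310]
81: [-0.0029, -0.0656, -0.0395]
91: [-0.0028, -0.0662, -0.0481]
101: [-0.0025, -0.0653, -0.0568]
```

View pics/s10.png

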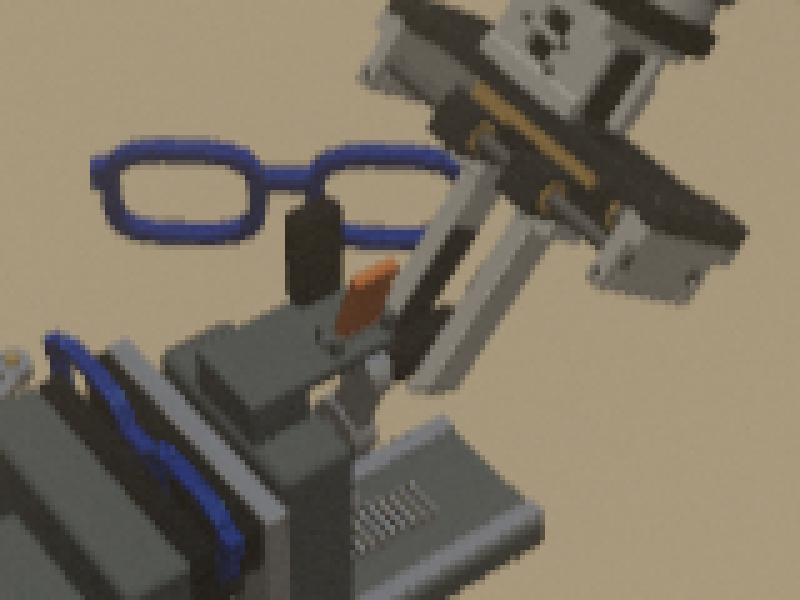

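Request:
step_arm([
  {"xyz":[-0.0004,-0.0084,0.0021],"twist":[0,0,0]},
  {"xyz":[-0.0009,-0.0171,0.0027],"twist":[0,0,0]},
  {"xyz":[-0.0013,-0.0258,0.0018],"twist":[0,0,0]},
  {"xyz":[-0.0017,-0.0342,-0.0006],"twist":[0,0,0]},
  {"xyz":[-0.0021,-0.042,-0.0044],"twist":[0,0,0]},
  {"xyz":[-0.0024,-0.049,-0.0095],"twist":[0,0,0]},
])

```text
time: 11.33
tool_pos: [0.5649, 0.0823, 0.135]
ee_rot: [-2.235, 0.001, 1.504]
wrist_force: [1.9, 4.2, -2.4]
width: 0.0215
```

```bash
python3 st.py;python3 arc.py 41 10 9
```

```text
11.33 [0.5649 0.0823 0.135 ] [-2.235e+00  1.000e-03  1.504e+00] F [ 1.89  4.23 -2.36] M [0.73 0.31 0.6 ] w 0.0215 s 30.53
51: [-0.0003, -0.0061, -0.0063]
61: [-0.0004, -0.0109, -0.0135]
71: [-0.0005, -0.0145, -0.0215]
81: [-0.0005, -0.0166, -0.0299]
91: [-0.0004, -0.0172, -0.0386]
101: [-0.0001, -0.0163, -0.0473]
111: [0.0002, -0.0139, -0.0557]
121: [0.0006, -0.0101, -0.0635]
131: [0.0012, -0.0050, -0.0705]
```

Request:
step_arm([
  {"xyz":[-0.0003,-0.0061,-0.0063],"twist":[0,0,0]},
  {"xyz":[-0.0004,-0.0109,-0.0135],"twist":[0,0,0]},
  {"xyz":[-0.0005,-0.0145,-0.0215],"twist":[0,0,0]},
  {"xyz":[-0.0005,-0.0166,-0.0299],"twist":[0,0,0]},
  {"xyz":[-0.0004,-0.0172,-0.0386],"twist":[0,0,0]},
  {"xyz":[-0.0001,-0.0163,-0.0473],"twist":[0,0,0]},
  {"xyz":[0.0002,-0.0139,-0.0557],"twist":[0,0,0]},
  {"xyz":[0.0006,-0.0101,-0.0635],"twist":[0,0,0]},
])

```text
time: 12.0
tool_pos: [0.5664, 0.0726, 0.0714]
ee_rot: [-2.237, 0.002, 1.505]
wrist_force: [-2.1, 4.8, 5.7]
width: 0.0212
```

```bash
python3 st.py;python3 arc.py 121 10 12;  python3 -c "
from h import *
p,d=robot.snapshot('scene');crop(p[:,:,::-1],260,420,200,320,5,'pics/s11.png')"
```

```text
12.0 [0.5664 0.0726 0.0714] [-2.237e+00  2.000e-03  1.505e+00] F [-2.08  4.79  5.65] M [0.8  0.11 0.65] w 0.0212 s 32.63
131: [0.0005, 0.0051, -0.0071]
141: [0.0011, 0.0113, -0.0131]
151: [0.0018, 0.0185, -0.0180]
161: [0.0025, 0.0265, -0.0215]
171: [0.0033, 0.0349, -0.0236]
181: [0.0040, 0.0436, -0.0242]
191: [0.0048, 0.0522, -0.0233]
201: [0.0055, 0.0605, -0.0209]
211: [0.0062, 0.0683, -0.0171]
221: [0.0069, 0.0754, -0.0120]
231: [0.0075, 0.0814, -0.0057]
241: [0.0080, 0.0862, 0.0015]
```

View pics/s11.png

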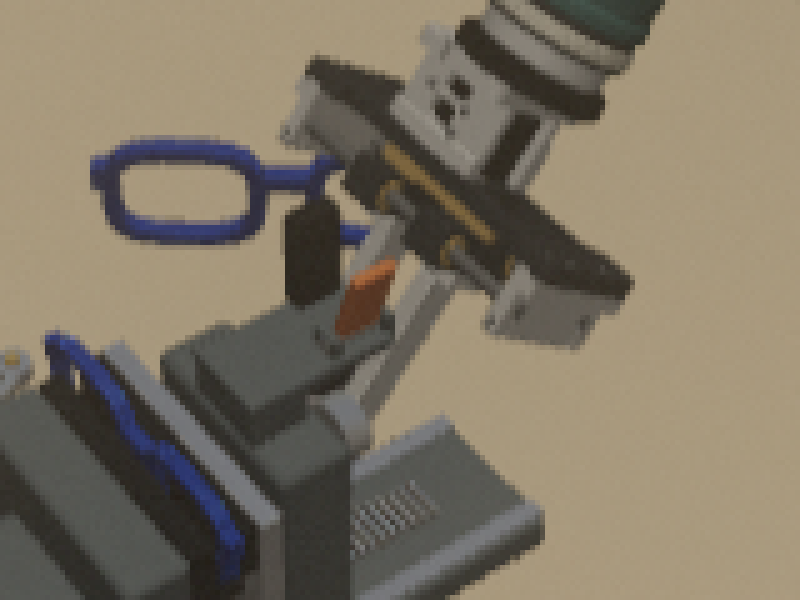

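Request:
step_arm([
  {"xyz":[0.0005,0.0051,-0.0071],"twist":[0,0,0]},
  {"xyz":[0.0011,0.0113,-0.0131],"twist":[0,0,0]},
  {"xyz":[0.0018,0.0185,-0.018],"twist":[0,0,0]},
  {"xyz":[0.0025,0.0265,-0.0215],"twist":[0,0,0]},
  {"xyz":[0.0033,0.0349,-0.0236],"twist":[0,0,0]},
  {"xyz":[0.004,0.0436,-0.0242],"twist":[0,0,0]},
  {"xyz":[0.0048,0.0522,-0.0233],"twist":[0,0,0]},
])

```text
time: 12.63
tool_pos: [0.5705, 0.1236, 0.0478]
ee_rot: [-2.234, 0.005, 1.504]
wrist_force: [-5.3, -4.1, 7.1]
width: 0.0215
```

```bash
python3 st.py;python3 arc.py 191 10 12
```

```text
12.63 [0.5705 0.1236 0.0478] [-2.234  0.005  1.504] F [-5.26 -4.07  7.12] M [-0.54  0.16 -0.54] w 0.0215 s 33.19
201: [0.0007, 0.0083, 0.0024]
211: [0.0015, 0.0161, 0.0062]
221: [0.0021, 0.0232, 0.0113]
231: [0.0027, 0.0292, 0.0176]
241: [0.0032, 0.0341, 0.0248]
251: [0.0036, 0.0376, 0.0328]
261: [0.0039, 0.0397, 0.0413]
271: [0.0041, 0.0403, 0.0500]
281: [0.0042, 0.0393, 0.0586]
291: [0.0042, 0.0369, 0.0670]
301: [0.0041, 0.0331, 0.0748]
311: [0.0039, 0.0280, 0.0819]
```

Request:
step_arm([
  {"xyz":[0.0007,0.0083,0.0024],"twist":[0,0,0]},
  {"xyz":[0.0015,0.0161,0.0062],"twist":[0,0,0]},
  {"xyz":[0.0021,0.0232,0.0113],"twist":[0,0,0]},
  {"xyz":[0.0027,0.0292,0.0176],"twist":[0,0,0]},
  {"xyz":[0.0032,0.0341,0.0248],"twist":[0,0,0]},
  {"xyz":[0.0036,0.0376,0.0328],"twist":[0,0,0]},
  {"xyz":[0.0039,0.0397,0.0413],"twist":[0,0,0]},
  {"xyz":[0.0041,0.0403,0.05],"twist":[0,0,0]},
])

```text
time: 13.3
tool_pos: [0.574, 0.1653, 0.0975]
ee_rot: [-2.233, 0.002, 1.505]
wrist_force: [2.9, -2.8, -4.4]
width: 0.0217
```

```bash
python3 st.py;python3 arc.py 271 10 12;  python3 -c "
from h import *
p,d=robot.snapshot('scene');crop(p[:,:,::-1],260,420,200,320,5,'pics/s12.png')"
```

```text
13.3 [0.574  0.1653 0.0975] [-2.233e+00  2.000e-03  1.505e+00] F [ 2.88 -2.8  -4.38] M [-0.36  0.16 -0.3 ] w 0.0217 s 33.88
281: [0.0001, -0.0009, 0.0087]
291: [0.0001, -0.0033, 0.0170]
301: [0.0000, -0.0072, 0.0249]
311: [-0.0002, -0.0123, 0.0319]
321: [-0.0004, -0.0185, 0.0380]
331: [-0.0008, -0.0258, 0.0429]
341: [-0.0012, -0.0337, 0.0464]
351: [-0.0016, -0.0422, 0.0485]
361: [-0.0020, -0.0508, 0.0491]
371: [-0.0025, -0.0595, 0.0482]
381: [-0.0029, -0.0679, 0.0458]
391: [-0.0032, -0.0757, 0.0420]
```

View pics/s12.png

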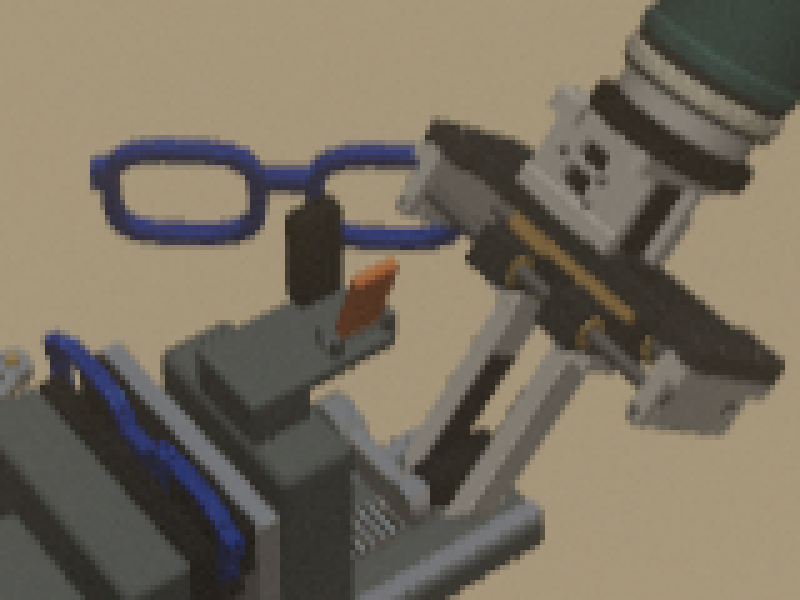

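Request:
step_arm([
  {"xyz":[0.0001,-0.0009,0.0087],"twist":[0,0,0]},
  {"xyz":[0.0001,-0.0033,0.017],"twist":[0,0,0]},
  {"xyz":[0.0,-0.0072,0.0249],"twist":[0,0,0]},
  {"xyz":[-0.0002,-0.0123,0.0319],"twist":[0,0,0]},
  {"xyz":[-0.0004,-0.0185,0.038],"twist":[0,0,0]},
  {"xyz":[-0.0008,-0.0258,0.0429],"twist":[0,0,0]},
  {"xyz":[-0.0012,-0.0337,0.0464],"twist":[0,0,0]},
  {"xyz":[-0.0012,-0.0337,0.0464],"twist":[0,0,0]},
  {"xyz":[-0.0012,-0.0337,0.0464],"twist":[0,0,0]},
])

```text
time: 14.1
tool_pos: [0.573, 0.1303, 0.1451]
ee_rot: [-2.235, 0.002, 1.503]
wrist_force: [-6.3, -0.6, 2.8]
width: 0.0211
```

```bash
python3 st.py; python3 -c "
from h import *
p,d=robot.snapshot('scene');crop(p[:,:,::-1],260,420,200,320,5,'pics/s13.png')"
```

```text
14.1 [0.573  0.1303 0.1451] [-2.235e+00  2.000e-03  1.503e+00] F [-6.27 -0.61  2.82] M [ 0.02  0.77 -0.07] w 0.0211 s 35.24
```

View pics/s13.png

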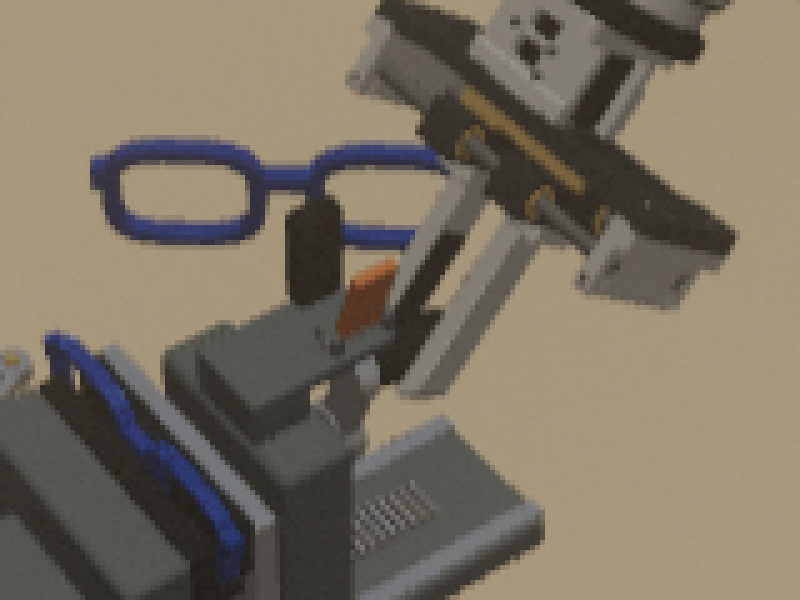

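Request:
step_arm([
  {"xyz":[0,0,0],"twist":[0,0,0]},
  {"xyz":[0,0,0],"twist":[0,0,0]},
  {"xyz":[0,0,0],"twist":[0,0,0]},
  {"xyz":[0,0,0],"twist":[0,0,0]},
], fingers=130)

```text
time: 14.48
tool_pos: [0.5735, 0.1312, 0.1443]
ee_rot: [-2.235, 0.002, 1.504]
wrist_force: [0.4, 1.6, -0.1]
width: 0.0439
```

Request:
step_arm([
  {"xyz":[-0.006,0.0004,0.006],"twist":[0,0,0]},
  {"xyz":[-0.02,0.0014,0.02],"twist":[0,0,0]},
  {"xyz":[-0.04,0.0028,0.042],"twist":[0,0,0]},
  {"xyz":[-0.06,0.0042,0.07],"twist":[0,0,0]},
  {"xyz":[-0.075,0.005,0.1],"twist":[0,0,0]},
  {"xyz":[-0.075,0.005,0.13],"twist":[0.42,6,0]},
  {"xyz":[-0.065,0.004,0.155],"twist":[0.83,12,0]},
  {"xyz":[-0.05,0.003,0.175],"twist":[1.25,18,0]},
  {"xyz":[-0.035,0.001,0.185],"twist":[1.66,24,0]},
  {"xyz":[-0.02,-0.003,0.185],"twist":[2.08,30,0]},
  {"xyz":[-0.005,-0.01,0.185],"twist":[2.63,37.9,0]},
  {"xyz":[0.0,-0.015,0.185],"twist":[2.63,37.9,0]},
])

```text
time: 15.48
tool_pos: [0.5786, 0.1149, 0.3218]
ee_rot: [-1.558, 0.002, 1.503]
wrist_force: [1.1, -0.0, -2.4]
width: 0.0461
```

```bash
python3 m.py w14; python3 -c "
from h import *
im=cv2.imread('pics/w14.png'); crop(im,210,400,150,410,2.3,'pics/w14z.png')"
```

```text
15.48 [0.5786 0.1149 0.3218] [-1.558  0.002  1.503] F [ 1.14 -0.   -2.44] M [ 0.02 -0.04  0.03] w 0.0461 s 41.91
lever 781 u [0.5747 0.5833 0.5951] v [0.1669 0.1757 0.1841] z [0.1859 0.213  0.2266]
lever top 248 u [0.5748 0.5846 0.5951] v [0.1779 0.1808 0.1842] z [0.2224 0.2248 0.2757]
post top 504 u [0.5738 0.5837 0.5961] v [0.1327 0.1385 0.1441] z [0.2219 0.227  0.2286]
knob 1050 u [0.5376 0.5545 0.5753] v [0.1591 0.1692 0.1797] z [0.1454 0.162  0.165 ]
pad top 8 u [0.6097 0.6122 0.67  ] v [0.1264 0.1265 0.1979] z [0.1502 0.1521 0.1567]
frame 1235 u [0.6799 0.6827 0.6891] v [0.1057 0.1549 0.2032] z [0.1516 0.1704 0.1744]
```

View pics/w14.png

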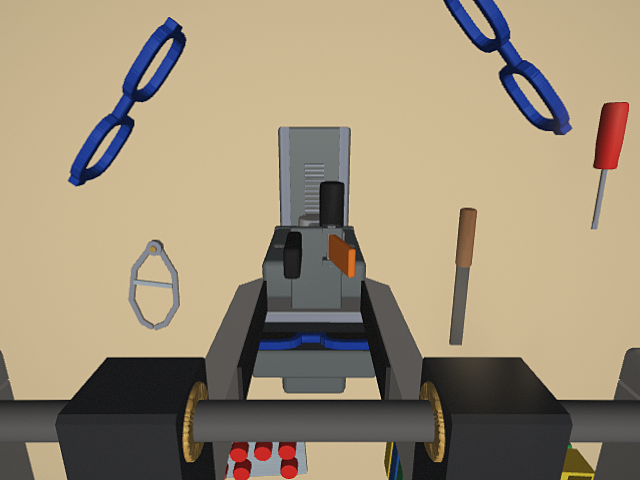

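Head, post and lever are where they were after engagement, and the knob has advanced about 7.5 mm and sits at θ≈−18°. I'll check the pad compression directly: plate edge to frame face, before and after.

Run:
```python
from h import *
def prof(tag):
    c=dict(np.load(f"pics/{tag}c.npz")); im=cv2.imread(f"pics/{tag}.png"); X=cloud(c,np.load(f"pics/{tag}.npy"))
    V=np.stack([X[...,0]*.9976-X[...,1]*.0691,X[...,0]*.0691+X[...,1]*.9976,X[...,2]],-1)
    hsv=cv2.cvtColor(im,cv2.COLOR_BGR2HSV)
    blue=(hsv[...,0]>105)&(hsv[...,0]<130)&(hsv[...,1]>120)
    E=[];Bk=[];F=[];Fz=[]
    for u in range(270,360):
        col=V[:,u]; 
        pl=(hsv[:,u,2]>=75)&(abs(col[:,2]-.155)<.004)&(col[:,0]>.58)&(col[:,0]<.67)
        if pl.sum()>2: E.append(col[pl,0].max())
        b=blue[:,u]&(col[:,0]>.66)&(col[:,0]<.7)
        if b.sum()>2: F.append(col[b,0].min()); Bk.append(col[b&(col[:,2]>.16),0].mean() if (b&(col[:,2]>.16)).any() else np.nan)
    print(tag,"plate front edge",np.median(E).round(4),np.std(E).round(4),"frame face min",np.median(F).round(4),np.std(F).round(4),"top mean",np.nanmedian(Bk).round(4))
    B=V[blue&(V[...,0]>.66)&(V[...,0]<.7)]
    for lo in (.145,.15,.155,.16,.165,.17): 
        q=B[(B[:,2]>lo)&(B[:,2]<lo+.005)]
        if len(q)>5: print('  z',lo,len(q),'u',np.percentile(q[:,0],[3,50,97]).round(4))
for t in ("w1","w6","w14"): prof(t)
```

```text
w1 plate front edge 0.603 0.0055 frame face min 0.6798 0.0004 top mean 0.6807
  z 0.145 83 u [0.6795 0.6807 0.6871]
  z 0.15 119 u [0.6794 0.6808 0.6906]
  z 0.155 187 u [0.6795 0.6805 0.6899]
  z 0.16 301 u [0.6797 0.6813 0.6872]
  z 0.165 290 u [0.6795 0.6806 0.6832]
  z 0.17 44 u [0.679  0.68   0.6805]
w6 plate front edge 0.6622 0.0004 frame face min 0.6802 0.002 top mean 0.6832
  z 0.145 63 u [0.6797 0.6809 0.6891]
  z 0.15 139 u [0.6755 0.6811 0.6892]
  z 0.155 157 u [0.6745 0.6807 0.6817]
  z 0.16 308 u [0.68   0.6817 0.6868]
  z 0.165 372 u [0.6801 0.6811 0.6871]
  z 0.17 771 u [0.6802 0.6835 0.6877]
w14 plate front edge 0.6688 0.0005 frame face min 0.6802 0.0003 top mean 0.6832
  z 0.15 74 u [0.6804 0.6887 0.6894]
  z 0.155 87 u [0.6798 0.6806 0.6818]
  z 0.16 204 u [0.6802 0.6828 0.6875]
  z 0.165 217 u [0.6801 0.6811 0.6873]
  z 0.17 648 u [0.6802 0.6835 0.6879]
```

View pics/w14z.png

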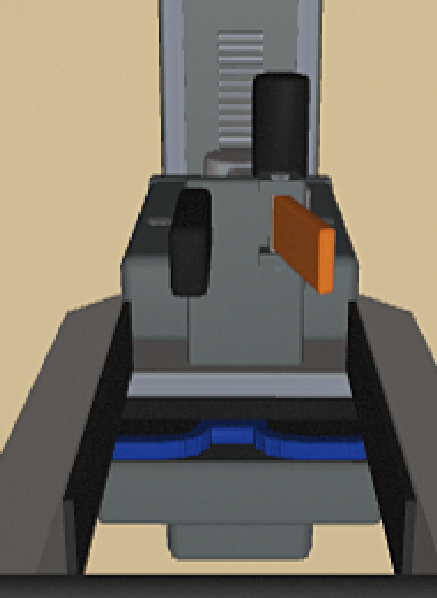

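The depth profile gives a noisier compression (about 2–3 mm). I'll refine the plate-edge advance with sub-pixel edges cast onto z=155 mm.

Run:
```python
from h import *
def edge(tag,rows,c0=290,c1=345,z=.155):
    c=dict(np.load(f"pics/{tag}c.npz")); g=cv2.cvtColor(cv2.imread(f"pics/{tag}.png"),cv2.COLOR_BGR2GRAY).astype(float)
    out=[];pk=[]
    for u in range(c0,c1):
        d=-np.diff(g[rows[0]:rows[1],u])
        k=int(np.argmax(d)); 
        if k<1 or k>len(d)-2: continue
        w=np.clip(d[k-1:k+2],0,None); r=rows[0]+k+.5+(w*[-1,0,1]).sum()/w.sum()
        P=onplane(c,[[u,r]],z)[0]; out.append(P[0]*.9976-P[1]*.0691);pk.append(r)
    print(tag,"edge u",np.median(out).round(5),np.std(out).round(5),"row",np.median(pk).round(2))
for t in ("w1","w6","w14"):
    g=cv2.cvtColor(cv2.imread(f"pics/{t}.png"),cv2.COLOR_BGR2GRAY); print(t,g[296:350,320].tolist())
edge("w1",(308,328),280,340); edge("w6",(306,325)); edge("w14",(312,330))
```

```text
w1 [99, 100, 97, 96, 97, 97, 98, 97, 97, 98, 98, 97, 97, 96, 96, 97, 97, 86, 112, 142, 135, 133, 137, 126, 74, 16, 31, 28, 33, 35, 31, 35, 34, 32, 27, 48, 86, 103, 101, 102, 96, 65, 42, 43, 45, 41, 44, 45, 44, 44, 44, 43, 44, 44]
w6 [96, 95, 95, 94, 94, 93, 95, 94, 93, 94, 94, 94, 92, 94, 118, 135, 131, 128, 133, 112, 48, 26, 32, 33, 33, 30, 32, 32, 31, 35, 33, 30, 25, 26, 31, 30, 26, 26, 27, 29, 33, 42, 39, 42, 40, 41, 44, 39, 29, 32, 32, 30, 27, 56]
w14 [100, 100, 99, 99, 98, 100, 99, 99, 99, 98, 99, 98, 84, 68, 65, 83, 127, 144, 137, 133, 135, 138, 139, 134, 139, 121, 64, 24, 33, 30, 34, 35, 35, 33, 35, 35, 30, 30, 32, 34, 34, 32, 34, 33, 34, 31, 32, 32, 33, 31, 36, 33, 33, 30]
w1 edge u 0.60328 9e-05 row 320.01
w6 edge u 0.6629 4e-05 row 315.48
w14 edge u 0.66951 0.00018 row 321.69
```

Request:
step_arm([
  {"xyz":[-0.003,0,0.002],"twist":[0,0,0]},
  {"xyz":[-0.006,0,0.004],"twist":[0,0,0]},
  {"xyz":[-0.006,0,0.004],"twist":[0,0,0]},
  {"xyz":[-0.006,0,0.004],"twist":[0,0,0]},
  {"xyz":[-0.006,0,0.004],"twist":[0,0,0]},
  {"xyz":[-0.006,0,0.004],"twist":[0,0,0]},
], fingers=0)

```text
time: 16.03
tool_pos: [0.566, 0.1165, 0.3346]
ee_rot: [-1.574, -0.001, 1.506]
wrist_force: [0.2, -0.6, -0.1]
width: 0.0823
```

```bash
cat > e.py <<'E'
from m import *
def edge(tag,rows,c0=290,c1=345,z=.155,s=-1):
    c=dict(np.load(f"pics/{tag}c.npz")); g=cv2.cvtColor(cv2.imread(f"pics/{tag}.png"),cv2.COLOR_BGR2GRAY).astype(float)
    out=[];pk=[]
    for u in range(c0,c1):
        d=s*np.diff(g[rows[0]:rows[1],u]); k=int(np.argmax(d))
        if k<1 or k>len(d)-2: continue
        w=np.clip(d[k-1:k+2],0,None); r=rows[0]+k+.5+(w*[-1,0,1]).sum()/w.sum()
        P=onplane(c,[[u,r]],z)[0]; out.append(P[0]*.9976-P[1]*.0691);pk.append(r)
    print(tag,"edge u",np.median(out).round(5),np.std(out).round(5),"row",np.median(pk).round(2))
E
python3 - <<'E'
from e import *
meas("w15")
g=cv2.cvtColor(cv2.imread("pics/w15.png"),cv2.COLOR_BGR2GRAY); print(g[296:350,320].tolist())
edge("w15",(312,330)); edge("w14",(312,330)); edge("w6",(306,325))
E
```

```text
16.03 [0.566  0.1165 0.3346] [-1.574e+00 -1.000e-03  1.506e+00] F [ 0.2  -0.61 -0.11] M [ 0.01  0.04 -0.02] w 0.0823 s 29.28
lever 702 u [0.5746 0.5833 0.5951] v [0.1664 0.1757 0.184 ] z [0.1849 0.2131 0.2266]
lever top 215 u [0.5749 0.5844 0.5949] v [0.1781 0.1809 0.1841] z [0.2221 0.2249 0.2271]
post top 466 u [0.5737 0.5838 0.5955] v [0.133  0.1388 0.1446] z [0.2213 0.2269 0.2288]
knob 908 u [0.5375 0.5528 0.5706] v [0.1595 0.1692 0.1796] z [0.1475 0.162  0.1649]
pad top 30 u [0.5898 0.6404 0.67  ] v [0.0947 0.1137 0.2019] z [0.15   0.1528 0.1571]
frame 1736 u [0.6798 0.6821 0.6889] v [0.0815 0.1487 0.2214] z [0.1388 0.1687 0.1743]
[96, 97, 97, 96, 96, 95, 95, 94, 94, 94, 96, 94, 93, 95, 95, 86, 65, 63, 108, 139, 134, 127, 128, 133, 133, 130, 135, 119, 61, 24, 32, 33, 32, 34, 34, 32, 34, 34, 31, 25, 27, 27, 32, 42, 43, 43, 42, 42, 44, 37, 30, 32, 30, 26]
w15 edge u 0.66955 6e-05 row 323.68
w14 edge u 0.66951 0.00018 row 321.69
w6 edge u 0.6629 4e-05 row 315.48
```

View pics/w15.png

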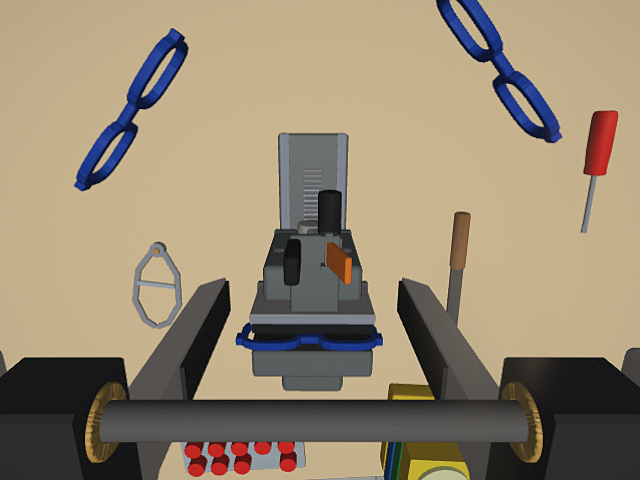

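The screw advanced about 7.4 mm by angle, less the play. The plate edge shows only 6.65 mm, with about 10.4 mm left between plate and frame where the pad is nominally 12 mm. That puts the force at 20–34 N, too near the 18 N limit, so I'll add about 80° more (+1.3 mm, roughly +15 N). First, back to the knob.

Request:
step_arm([
  {"xyz":[-0.02,0.004,0],"twist":[-0.42,-6,0]},
  {"xyz":[-0.04,0.008,0],"twist":[-0.83,-12,0]},
  {"xyz":[-0.06,0.014,-0.005],"twist":[-1.25,-18,0]},
  {"xyz":[-0.075,0.018,-0.02],"twist":[-1.66,-24,0]},
  {"xyz":[-0.08,0.02,-0.04],"twist":[-2.08,-30,0]},
  {"xyz":[-0.08,0.02,-0.06],"twist":[-2.49,-36,0]},
  {"xyz":[-0.075,0.02,-0.08],"twist":[-2.63,-37.9,0]},
  {"xyz":[-0.069,0.02,-0.089],"twist":[-2.63,-37.9,0]},
  {"xyz":[-0.069,0.02,-0.089],"twist":[-2.63,-37.9,0]},
  {"xyz":[-0.069,0.02,-0.089],"twist":[-2.63,-37.9,0]},
], fingers=125)

```text
time: 16.92
tool_pos: [0.4991, 0.1361, 0.2453]
ee_rot: [-2.235, 0.002, 1.504]
wrist_force: [0.1, 0.4, -0.7]
width: 0.0481
```

```bash
python3 st.py
```

```text
16.92 [0.4991 0.1361 0.2453] [-2.235e+00  2.000e-03  1.504e+00] F [ 0.08  0.41 -0.71] M [0.01 0.25 0.  ] w 0.0481 s -38.83
```

Request:
step_arm([
  {"xyz":[0.007,-0.0005,-0.014],"twist":[0,0,0]},
  {"xyz":[0.018,-0.001,-0.033],"twist":[0,0,0]},
  {"xyz":[0.034,-0.002,-0.056],"twist":[0,0,0]},
  {"xyz":[0.05,-0.003,-0.074],"twist":[0,0,0]},
  {"xyz":[0.063,-0.004,-0.089],"twist":[0,0,0]},
  {"xyz":[0.071,-0.005,-0.098],"twist":[0,0,0]},
  {"xyz":[0.074,-0.0055,-0.1005],"twist":[0,0,0]},
  {"xyz":[0.074,-0.0055,-0.1005],"twist":[0,0,0]},
])

```text
time: 17.58
tool_pos: [0.5743, 0.1302, 0.1447]
ee_rot: [-2.235, 0.002, 1.503]
wrist_force: [-0.4, 0.2, -0.8]
width: 0.0478
```

```bash
python3 st.py;python3 -c "
from h import *
p,d=robot.snapshot('wrist');cv2.imwrite('pics/w17.png',p[:,:,::-1])"
```

```text
17.58 [0.5743 0.1302 0.1447] [-2.235e+00  2.000e-03  1.503e+00] F [-0.38  0.16 -0.82] M [0.05 0.25 0.07] w 0.0478 s 36.59
```

View pics/w17.png

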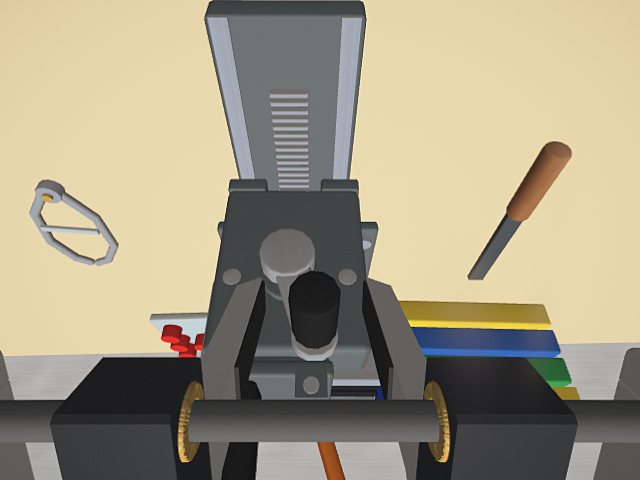

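The knob (314,310) is again centred between the pads. Grip and turn 80° more.

Request:
step_arm([
  {"xyz":[0,0,0],"twist":[0,0,0]},
  {"xyz":[0,0,0],"twist":[0,0,0]},
  {"xyz":[0,0,0],"twist":[0,0,0]},
  {"xyz":[0,0,0],"twist":[0,0,0]},
  {"xyz":[0,0,0],"twist":[0,0,0]},
], fingers=230)

```text
time: 18.05
tool_pos: [0.5722, 0.1308, 0.1442]
ee_rot: [-2.235, 0.002, 1.505]
wrist_force: [-1.0, -0.4, 1.2]
width: 0.021
```

Request:
step_arm([
  {"xyz":[-0.0004,-0.0084,0.0021],"twist":[0,0,0]},
  {"xyz":[-0.0009,-0.0171,0.0027],"twist":[0,0,0]},
  {"xyz":[-0.0013,-0.0258,0.0018],"twist":[0,0,0]},
  {"xyz":[-0.0017,-0.0342,-0.0006],"twist":[0,0,0]},
  {"xyz":[-0.0021,-0.042,-0.0044],"twist":[0,0,0]},
  {"xyz":[-0.0024,-0.049,-0.0095],"twist":[0,0,0]},
  {"xyz":[-0.0026,-0.0551,-0.0158],"twist":[0,0,0]},
  {"xyz":[-0.0028,-0.06,-0.023],"twist":[0,0,0]},
  {"xyz":[-0.0028,-0.06,-0.023],"twist":[0,0,0]},
])

```text
time: 18.8
tool_pos: [0.5691, 0.0703, 0.1187]
ee_rot: [-2.233, 0.002, 1.504]
wrist_force: [4.9, 4.4, -4.6]
width: 0.0212
```

```bash
python3 st.py
```

```text
18.8 [0.5691 0.0703 0.1187] [-2.233e+00  2.000e-03  1.504e+00] F [ 4.94  4.39 -4.56] M [0.62 0.12 0.51] w 0.0212 s 35.52
```

Request:
step_arm([
  {"xyz":[0,0,0],"twist":[0,0,0]},
  {"xyz":[0,0,0],"twist":[0,0,0]},
  {"xyz":[0,0,0],"twist":[0,0,0]},
  {"xyz":[0,0,0],"twist":[0,0,0]},
], fingers=130)

```text
time: 19.13
tool_pos: [0.5694, 0.0703, 0.1204]
ee_rot: [-2.234, 0.003, 1.504]
wrist_force: [-0.5, 0.3, 0.3]
width: 0.044
```

Request:
step_arm([
  {"xyz":[-0.006,0.0004,0.006],"twist":[0,0,0]},
  {"xyz":[-0.02,0.0014,0.02],"twist":[0,0,0]},
  {"xyz":[-0.04,0.0028,0.042],"twist":[0,0,0]},
  {"xyz":[-0.06,0.0042,0.07],"twist":[0,0,0]},
  {"xyz":[-0.075,0.005,0.1],"twist":[0,0,0]},
  {"xyz":[-0.075,0.01,0.13],"twist":[0.42,6,0]},
  {"xyz":[-0.065,0.015,0.16],"twist":[0.83,12,0]},
  {"xyz":[-0.05,0.025,0.185],"twist":[1.25,18,0]},
  {"xyz":[-0.035,0.035,0.205],"twist":[1.66,24,0]},
  {"xyz":[-0.02,0.042,0.215],"twist":[2.08,30,0]},
  {"xyz":[-0.005,0.045,0.215],"twist":[2.63,37.9,0]},
  {"xyz":[-0.002,0.045,0.215],"twist":[2.63,37.9,0]},
])

```text
time: 20.13
tool_pos: [0.5734, 0.1156, 0.3286]
ee_rot: [-1.559, 0.002, 1.504]
wrist_force: [0.9, 0.3, -3.2]
width: 0.046
```

Request:
step_arm([
  {"xyz":[0,0,0],"twist":[0,0,0]},
  {"xyz":[0,0,0],"twist":[0,0,0]},
  {"xyz":[0,0,0],"twist":[0,0,0]},
  {"xyz":[0,0,0],"twist":[0,0,0]},
], fingers=0)

```text
time: 20.47
tool_pos: [0.5656, 0.1157, 0.3384]
ee_rot: [-1.576, -0.001, 1.505]
wrist_force: [0.2, 0.1, 0.2]
width: 0.0694
```

Run:
```python
from e import *
meas("w18")
g=cv2.cvtColor(cv2.imread("pics/w18.png"),cv2.COLOR_BGR2GRAY); print(g[296:350,320].tolist())
edge("w18",(314,332)); edge("w15",(312,330))
p,d=robot.snapshot('scene');cv2.imwrite("pics/s18.png",p[:,:,::-1]); crop(p[:,:,::-1],220,400,220,390,4,'pics/s18z.png')
```

```text
20.47 [0.5656 0.1157 0.3384] [-1.576e+00 -1.000e-03  1.505e+00] F [0.25 0.11 0.25] M [-0.02  0.01 -0.02] w 0.0694 s 28.91
lever 700 u [0.5745 0.5829 0.5948] v [0.1664 0.1757 0.184 ] z [0.1848 0.2124 0.2264]
lever top 213 u [0.5747 0.5842 0.5953] v [0.1781 0.1811 0.1842] z [0.2223 0.2249 0.2266]
post top 456 u [0.5736 0.5836 0.5953] v [0.1328 0.1385 0.1444] z [0.2216 0.227  0.2288]
knob 884 u [0.5387 0.5566 0.5767] v [0.0991 0.1105 0.1199] z [0.1244 0.1363 0.1393]
pad top 16 u [0.6128 0.6387 0.67  ] v [0.0939 0.1077 0.2019] z [0.1501 0.1504 0.1573]
frame 1697 u [0.6797 0.6821 0.6894] v [0.0817 0.1507 0.2225] z [0.1377 0.1687 0.1743]
[96, 98, 97, 97, 97, 97, 98, 98, 96, 96, 96, 96, 97, 85, 70, 71, 63, 106, 138, 137, 133, 133, 135, 137, 134, 137, 119, 64, 26, 33, 32, 33, 29, 35, 33, 34, 28, 25, 29, 27, 41, 50, 53, 51, 51, 54, 50, 44, 32, 32, 29, 30, 48, 77]
w18 edge u 0.67057 0.00026 row 322.62
w15 edge u 0.66955 6e-05 row 323.68
```

View pics/w18.png

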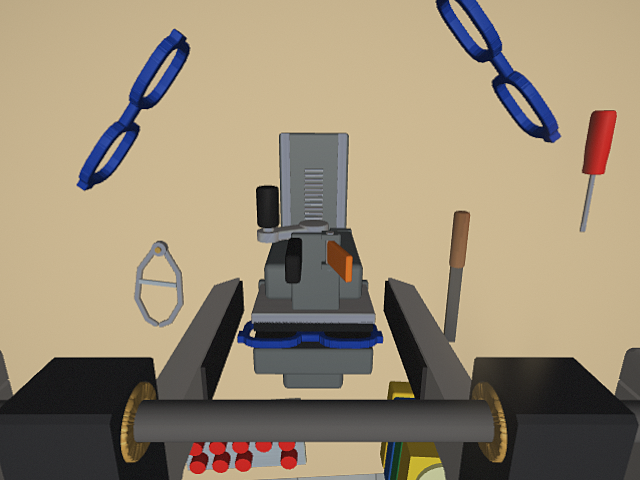

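View pics/s18z.png

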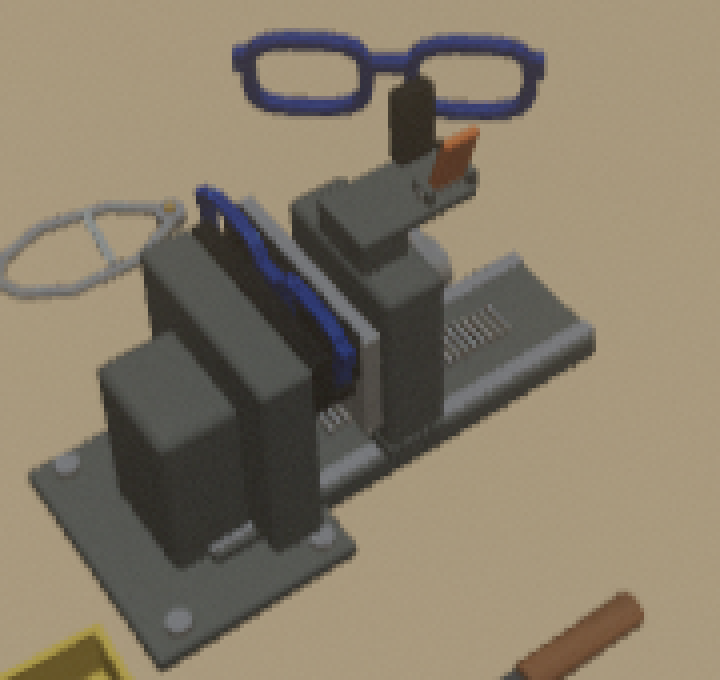

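Plate edge to frame is now about 9.4 mm, i.e. the pad is pressed ~2.6 mm; going by screw angle it's ~4 mm. That implies roughly 31–48 N, inside the window. The frame is upright and central, the lever is let go, and the gripper is clear, so I'm handing it in.

```bash
python3 -c "
from bench import robot
print(robot.close_job())"
```

```text
the job is handed in; nothing more can be done
None
```

The frame is clamped and the job is handed in at about 20.5 s of the 54 s. I couldn't measure the clamping force directly. I estimate 31–48 N, against the 18–75 N allowed.

**What I did**
- **Sliding the head:** I squeezed the lever against the post and slid the head until the pad touched the frame at about 64 mm, with about 4.5 N. I then backed off to 60 mm, a whole number of teeth from the start, and let go. The half-nut dropped in: the head measured 59.7 mm and the lever was back at its starting lean.
- **Turning the crank:** I leaned the gripper back 38° and turned the knob about 470° clockwise in one grasp, then 80° more in a second. That is about 0.65 to 0.7 turn past snug by screw angle, more than the half turn you asked for. I added the second part because the first check put the force as low as 20 N.

**Last checks**
- **Lever:** it is let go, with the same pose as before.
- **Frame:** it has not shifted since before clamping. It is upright, its height is unchanged, and it sits about 2 mm from the centre line.
- **Clearance:** I saw no bystander moved in the views I took, and the gripper was clear of everything.

**Where the checks disagreed:** screw angle, less the play, gives about 4 mm of pad compression. The camera view of the jaw plate and frame gives about 2.6 mm. The force range above covers both.

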